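Pack the stall's demo tools into their foam tray

TASK

Pack up the two demonstration tools of this model-making stall: press the wooden mallet and the sanding block each into its own snug cutout of the foam tray on the sloping stand, fully home on the cutout floor, and let go. The mallet goes in lying down with its handle in the handle groove; the block goes in with its grip ridge outward. Either may go first; leave the jar, the tape roll and the round plinth where they are.

Things in the scene. Friction and masses are not known exactly. Their poses are not given: they have to be found in the camera images.
- tray: Wooden tray, 206 x 256 mm, filled with dark grey foam, fixed on a stand that slopes down 0.44 rad (25 deg) away from the robot, facing customers. Origin: centre of the foam's top surface, 90 mm above the table. x: down the slope, away from the robot; y: left along the foam; z: outward normal. Rim 2 mm above the foam. Cutouts are 24 mm deep along -z. Highest point about 140 mm above the table. It does not move.
- head_cutout (a point): Centre of the mallet-head cutout at the foam's top surface: (60, 55, 0) mm in the tray frame; axes as the tray. 40 mm along x. Springy foam lips on its two y sides are 57 mm apart, flaring to about 64 mm over the top 11 mm, so the 60 mm head is squeezed and needs 5 to 20 N to press down; its weight will not do it.
- handle_well (a point): Middle of the handle's cutout at the foam's top surface: (2.5, 55, 0) mm in the tray frame; axes as the tray. A 24 mm wide groove from the head cutout up the slope (-x) to x = -84 mm, loose about the handle, widened to a finger well over x -25 to 30, y 10 to 100 mm (tray frame). 24 mm deep.
- block_cutout (a point): Centre of the sanding-block cutout at the foam's top surface: (0, -60, 0) mm in the tray frame; axes as the tray. 114 mm along x. Springy foam lips on its two y sides are 47 mm apart, flaring to about 54 mm over the top 11 mm, so the 50 mm wide block is squeezed and needs 5 to 20 N to press down.
- mallet_head (a point): Centre (half-way up) of the head of a loose wooden mallet lying on the table, 0.2 kg. Head 36 (x) x 60 (y) x 46 mm (z, up). A round handle, 18 mm thick, 120 mm long, leaves its -x face along -x, axis through this point, clear of the table. Fully home this point is at (60, 55, -1) mm in the tray frame, axes parallel to the tray's; the top 22 mm of the head stand out.
- block_center (a point): Centre (half-way up, 27 mm above the underside) of a loose wooden sanding block, 0.18 kg. Base 110 (x) x 50 (y) x 24 mm high; on it, centred, a grip ridge 80 (x) x 24 (y) x 30 mm high. Same turned half round about z. Fully home the base top is flush with the foam and this point at (0, -60, 3) mm in the tray frame, axes parallel to the tray's.
- jar: Bystander: small glass jar with a white cap, 54 mm across, 70 mm high; origin at the centre of its underside.
- tape: Bystander: roll of paper tape lying flat, 96 mm across, 24 mm high; origin at the centre of its underside.
- plinth: Bystander: round dark wooden display plinth, 90 mm across, 20 mm high; origin at the centre of its underside.
Not all that is in view belongs to the job. What is shaped like the part that bears block_center but yellow is not meant. What is shaped like the part that bears mallet_head but black is not meant.

How it is judged:
At the end, for the whole second after the job is handed in: Both tools lie in their own cutouts, released and at rest: the mallet head within 5 mm of its cutout's centre along the foam and within 3 mm of the floor, the sanding block likewise, both within 5 degrees of the tray's axes, ridge outward (x of mallet_head in the frame of tray between 0.055 and 0.065 m and y of mallet_head in the frame of tray between 0.05 and 0.06 m and z of mallet_head in the frame of tray below 0.002 m and angle between the x axis of each of mallet_head, block_center and the x axis of tray, either way round below 0.09 rad and angle between the z axis of each of mallet_head, block_center and the z axis of tray, either way round below 0.09 rad and x of block_center in the frame of tray between -0.005 and 0.005 m and y of block_center in the frame of tray between -0.065 and -0.055 m and z of block_center in the frame of tray below 0.006 m); the robot touches nothing.
It fails at once if the glass jar is shifted by more than 30 mm or tipped over (distance of jar from where it was at the start of the episode above 0.03 m or angle between jar's own z axis and vertical above 0.5 rad).
It fails at once if the tape roll is shifted by more than 30 mm or tipped over (distance of tape from where it was at the start of the episode above 0.03 m or angle between tape's own z axis and vertical above 0.5 rad).
It fails at once if the wooden plinth is shifted by more than 30 mm or tipped over (distance of plinth from where it was at the start of the episode above 0.03 m or angle between plinth's own z axis and vertical above 0.5 rad).
It also fails if it takes over 59 s, if anything falls off the work surface, if the arm or the gripper's body presses on something with over 40 N, if the wrist force passes 120 N, or if a joint passes its speed limit or range.

ROBOT

A 6-joint arm with a two-finger parallel gripper is mounted at the origin on the work surface. World frame = base frame: x ahead of the robot, y to its left, z up, the work surface at z = 0. Lengths are in m, angles in rad, forces in N, time in s.
With the tool pointing down it reaches from about 0.375 to 0.975 m from the base axis. Payload 3.8 kg.
Tool frame: the origin (TCP) lies at the very end of the fingers, on their centre line; the grasp point (between the pads) lies 19 mm behind it; z points along the fingers, y is the direction in which the jaws open and shut (so a half turn about z gives the same grasp; the last joint's range is limited). The gripper opens to 85 mm and grips with 20 to 120 N. Pads are 22 mm wide; open, the fingers measure 114 mm over their backs; the gripper's body (76 mm by 85 mm) begins 54 mm behind the grasp point. The pads swing forward as they close: fully open they stand 13 mm farther back than shut.
Start: joints at [-1.373, 0.264, 1.604, -0, 1.274, -0.037], TCP at [0.157, -0.656, 0.231] pointing down, gripper open.
Joint ranges: [-2.63, 2.63], [-0.94, 2.18], [0.31, 2.57], [-1.31, 4.45], [0, 2.66], [-2.55, 2.55]. Speed limits (rad/s): [2.57, 2.57, 3.14, 3.14, 3.14, 3.14].

INTERFACE

Orientations are given as a rotation vector (axis times angle).
In Python, from workcell import bot, read_camera, finish_job gives the robot as it stands. The module is installed in compiled form; this text tells all that it offers.
- The arm moves only by the tool servo_tool, never from a script. Its argument "targets" is text: rows parted by semicolons, each of 7 numbers parted by spaces: the turn, a rotation vector about the tool's x, y, z in rad, then the shift along the tool's x, y, z in mm, then the finger opening in mm, from 0 to 85.4. In form: wx wy wz x y z gripper; .... A call has 1 to 8 rows; each row shifts and turns the pose as measured when the row begins, along the tool's axes as they then stand; what a row does not reach is not made up. A row lasts 1/12 s, in which the tool goes at most 41.7 mm and 7.16 degrees, less where a joint would pass 70% of its speed; a pose out of reach is approached as far as the arm can. A call is refused whole if a number of a shift passes 41.7 or a number of a turn 0.125, either way. A call with a gripper value outside its range is refused whole. The fingers move at their own pace and stop on an object; "newtons" is the grip in N (left out, the last holds). Time passes only in rows, so rows that do not move let the fingers close. It gives the time, the measured TCP pose, the force and the opening at its end, in the units of the state.
- bot.read_state(): the state, without advancing time (a new reading comes with each control period).
- read_camera(name): name is "side" or "top"; returns a dict with "image" (480x640x3 uint8, red, green, blue), "mtx" (3x3 intrinsics, pixels), "eye" and "orientation" of the camera in the world. Camera axes: x right, y up, looking along -z (the intrinsics and any distortion apply to the point x, -y, -z); pixel columns grow to the right and rows downward; lengths in m; the calibration is good to about 2 mm. A picture is of the moment at which its call begins. There is no depth.
- finish_job(): hands the job in, once; it reports no verdict.
The state is a dict: "time": time; "q": joint angles; "joint_vel": joint speeds; "joint_torque": joint torques, N m; "tool_pos": TCP position; "tcp_rot": TCP orientation; "wrist_force": force on the tool from outside, world axes, zero at the start; "torque": the same for the moment, N m; "width": opening from 0.0 (shut) to 1.0 (fully open).
Only numpy, scipy, OpenCV 4.12 (cv2) and the standard library are available. Lean on these libraries where they do the work, as an engineer would, in place of code of your own. Each camera call takes 0.05 s, during which the arm holds its last target.

## Working session

There is one attempt and no reset: what is moved stays moved. The work goes in short steps, Python scripts to look and compute and a tool call to move; the robot and the scene stay as the last step left them, time stands still between calls to the robot, and variables do not carry over. Pictures are saved under pics/ and viewed, and the job is handed in when it is done.

Besides the shell and the picture viewer there is one more tool, called after "Emit:" as a command line: name --argument value ..., lists and objects as JSON in quotes. servo_tool: Moves the arm, as the interface text tells. Its arguments: {"type":"object","properties":{"targets":{"type":"string"},"newtons":{"type":"number"}},"required":["targets"]}

```bash
mkdir -p pics; python3 - <<'E'
from workcell import bot, read_camera
import cv2, numpy as np
s=bot.read_state(); print(s)
for n in("side","top"):
    c=read_camera(n); cv2.imwrite(f"pics/{n}0.png",c["image"][:,:,::-1]); print(n,c["mtx"],c["eye"],c["orientation"],[k for k in c])
E
```

```text
{'time': 0.0, 'q': array([-1.37286895e+00,  2.64746699e-01,  1.60540017e+00, -4.36863042e-06,
        1.27372085e+00, -3.69080466e-02]), 'joint_vel': array([ 0.00031663, -0.00027484, -0.00132844,  0.00140376, -0.00025873,
        0.00048055]), 'joint_torque': array([ 6.18199683e-04, -5.15107083e+01, -3.67316222e+01, -1.53300562e-04,
        1.28629882e-02,  1.73516241e-05]), 'tool_pos': array([ 0.1569046 , -0.65573768,  0.22995227]), 'tcp_rot': array([-3.11770909e+00, -3.67767973e-01,  2.93729493e-04]), 'wrist_force': array([ 0.17553205,  0.30233122, -0.17984156]), 'torque': array([-0.00381722,  0.0435135 , -0.0074429 ]), 'width': 1.0019451086188738}
side [[499.52086652   0.         321.09780079]
 [  0.         499.52086652 239.52865045]
 [  0.           0.           1.        ]] [0.04785581 0.51294762 0.85605999] [ 0.36751322 -0.89676445 -2.26434312] ['image', 'mtx', 'eye', 'orientation']
top [[527.76604141   0.         325.80533977]
 [  0.         527.76604141 238.82466877]
 [  0.           0.           1.        ]] [ 0.46875718 -0.02884737  1.55259589] [ 0.020601   -0.03369415 -1.54497002] ['image', 'mtx', 'eye', 'orientation']
```

View pics/top0.png

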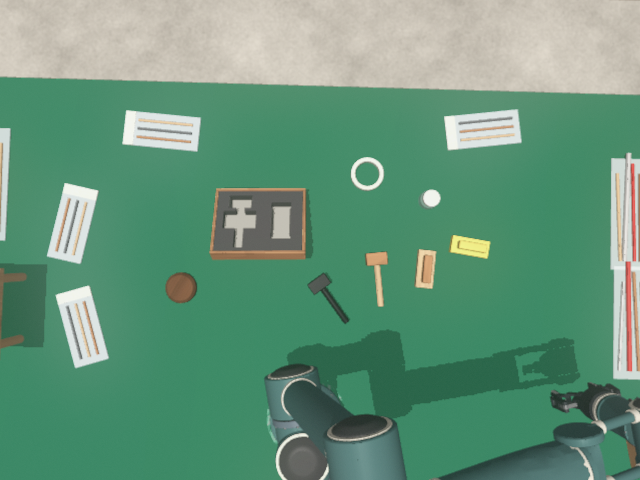

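View pics/side0.png

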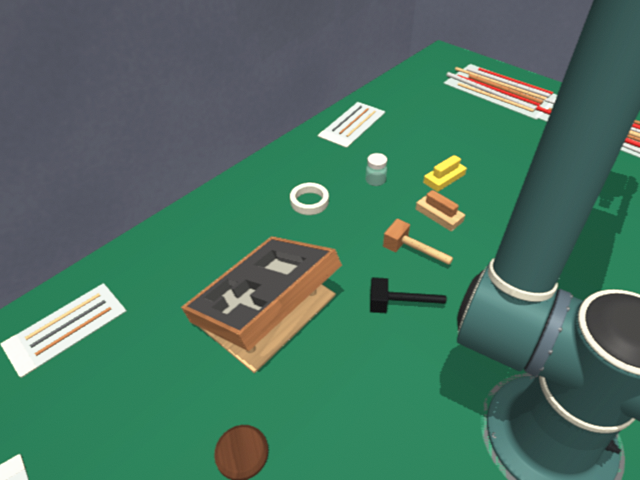

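The top view shows two mallets, the wooden one at (376,258) and a black one at (320,284), and two blocks, the wooden one at (426,269) and a yellow one at (470,246). The task excludes black and yellow, so I want the wooden ones. The tray is around (260,222). Next I'll enlarge a crop and measure.

```bash
cat > h.py <<'E'
import numpy as np, cv2
from scipy.spatial.transform import Rotation as R
from workcell import bot, read_camera
def ray(c,uv):
    p=np.linalg.inv(c["mtx"])@np.array([uv[0],uv[1],1.]); d=np.array([p[0],-p[1],-p[2]])
    return np.array(c["eye"]),R.from_rotvec(c["orientation"]).apply(d)
def onz(c,uv,z):
    e,d=ray(c,uv); return e+d*(z-e[2])/d[2]
def proj(c,P):
    q=R.from_rotvec(c["orientation"]).inv().apply(np.asarray(P)-c["eye"])
    k=c["mtx"]; return np.array([k[0,0]*q[0]/-q[2]+k[0,2], k[1,1]*-q[1]/-q[2]+k[1,2]])
def tri(c1,u1,c2,u2):
    a,d=ray(c1,u1);b,e=ray(c2,u2)
    d=d/np.linalg.norm(d);e=e/np.linalg.norm(e)
    t=np.linalg.lstsq(np.stack([d,-e],1),b-a,rcond=None)[0]
    p,q=a+d*t[0],b+e*t[1]; return (p+q)/2,np.linalg.norm(p-q)
E
python3 - <<'E'
import cv2
im=cv2.imread("pics/top0.png"); 
cv2.imwrite("pics/crop_tools.png",cv2.resize(im[225:325,300:500],None,fx=4,fy=4,interpolation=cv2.INTER_CUBIC))
cv2.imwrite("pics/crop_tray.png",cv2.resize(im[175:275,200:320],None,fx=6,fy=6,interpolation=cv2.INTER_CUBIC))
im=cv2.imread("pics/side0.png"); 
cv2.imwrite("pics/crop_stools.png",cv2.resize(im[150:300,350:490],None,fx=4,fy=4,interpolation=cv2.INTER_CUBIC))
cv2.imwrite("pics/crop_stray.png",cv2.resize(im[230:375,175:350],None,fx=4,fy=4,interpolation=cv2.INTER_CUBIC))
E
```

```text
(no output)
```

View pics/crop_tools.png

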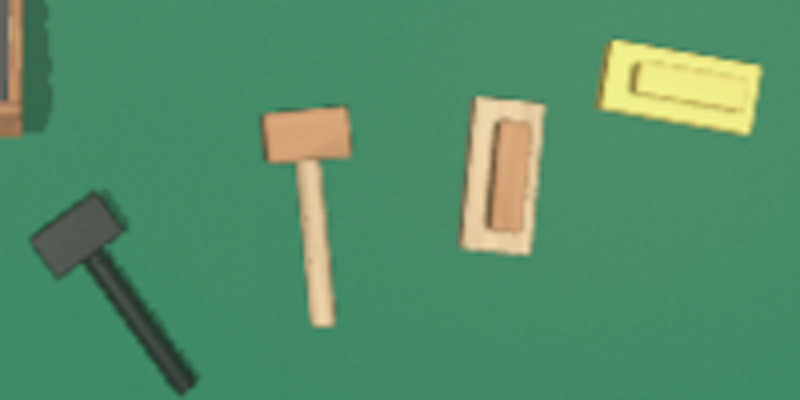

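View pics/crop_tray.png

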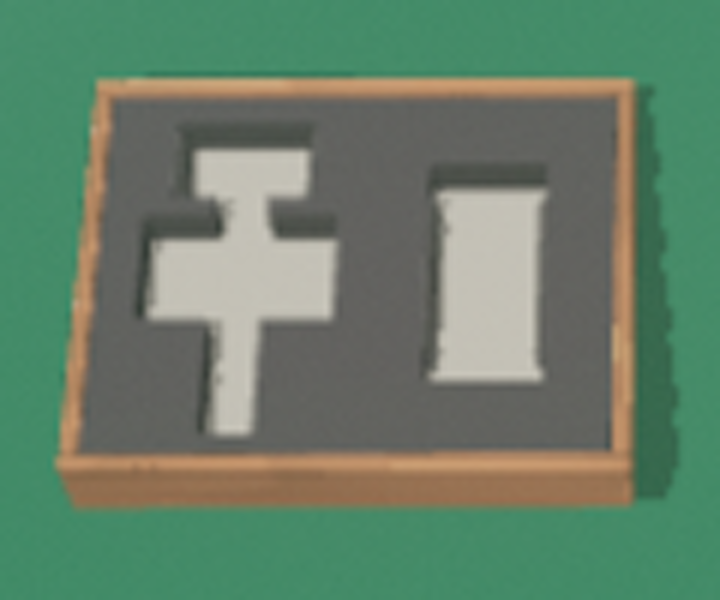

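View pics/crop_stools.png

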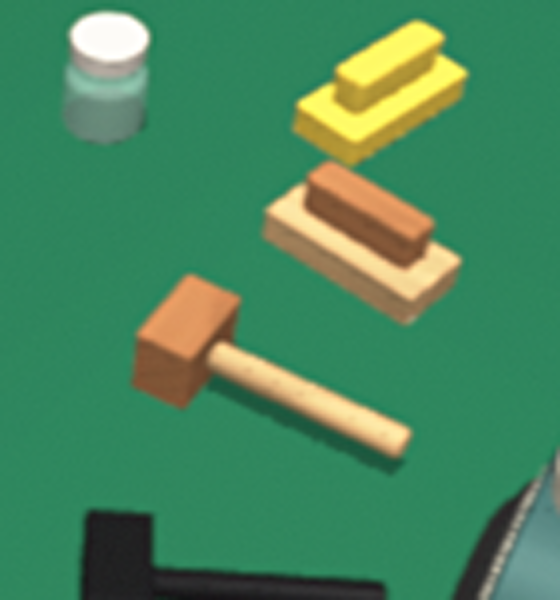

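View pics/crop_stray.png

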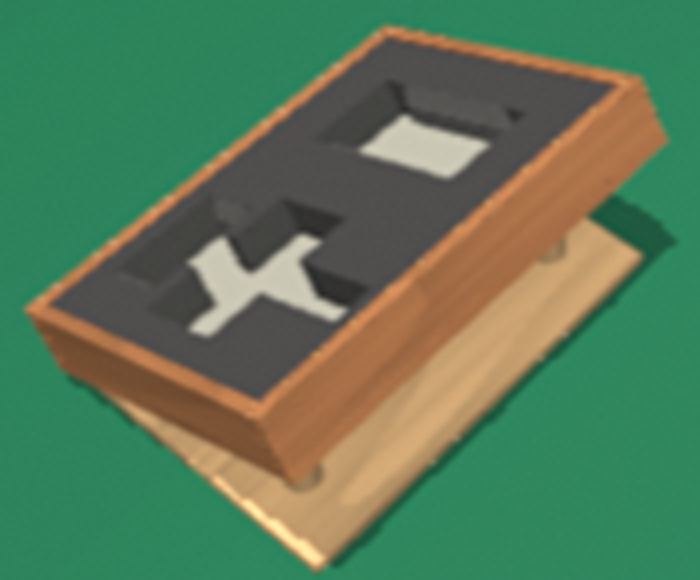

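The crops confirm both tools. The wooden mallet has its head at px (376,258), and the wooden block is at px (425.5,269) with its ridge up. The decoys are black and yellow, so both are clear of doubt. Next I'll fit the tray and tool poses.

```bash
python3 - <<'E'
from h import *
from scipy.optimize import least_squares
ct=read_camera("top"); cs=read_camera("side")
T=(np.array([[97,80],[634,80],[57,457],[632,457]])+.5)/6-.5+[200,175]
S=(np.array([[28,308],[387,27],[262,405],[643,80]])+.5)/4-.5+[175,230]
C=np.array([[103,128,2],[103,-128,2],[-103,128,2],[-103,-128,2]])/1e3
def TR(p): return R.from_euler('z',p[3])*R.from_euler('y',p[4])
def f(p):
    P=TR(p).apply(C)+p[:3]
    return np.concatenate([(np.array([proj(ct,x) for x in P])-T).ravel(),(np.array([proj(cs,x) for x in P])-S).ravel()])
r=least_squares(f,[.55,.2,.09,0,.44]); print("tray",r.x, np.round(r.fun,1))
p=r.x
g=lambda q:f([q[0],q[1],.09,q[2],.4363])
r2=least_squares(g,[.55,.2,0]);print("constrained",r2.x,np.round(r2.fun,1))
# cutout corners check (top-surface): block cutout lower edge etc
for nm,P in dict(blk=[[57,-33,0],[57,-87,0],[-57,-87,0],[-57,-33,0]],well=[[-25,100,0],[-25,10,0],[30,100,0]],hd=[[80,87,0],[80,23,0]],grv=[[-84,67,0],[-84,43,0]]).items():
    W=TR(p).apply(np.array(P)/1e3)+p[:3]
    print(nm,[np.round((proj(ct,w)-[200,175]+.5)*6-.5).astype(int).tolist() for w in W],[np.round((proj(cs,w)-[175,230]+.5)*4-.5).astype(int).tolist() for w in W])
# tools
im=ct["image"]; hsv=cv2.cvtColor(im,cv2.COLOR_RGB2HSV)
m=((hsv[...,0]<25)&(hsv[...,1]>60)&(hsv[...,2]>110)).astype(np.uint8)
for nm,(x0,y0,x1,y1) in dict(mal=(355,240,400,315),blk=(405,240,445,300)).items():
    mm=np.zeros_like(m); mm[y0:y1,x0:x1]=m[y0:y1,x0:x1]
    cs_,_=cv2.findContours(mm,0,2); c=max(cs_,key=cv2.contourArea); print(nm,cv2.contourArea(c),cv2.minAreaRect(c))
    print(hsv[258,376],hsv[290,379],hsv[269,427],hsv[269,419])
# onto planes
def cr(u,v): return ((u+.5)/4-.5+300,(v+.5)/4-.5+225)
for nm,u,z in [("hTL",(262,115),.046),("hTR",(347,107),.046),("hBR",(352,156),.046),("hBL",(267,162),.046),("handle end",(323,326),.023),("handle start",(309,160),.023),
  ("bTL",(476,97),.024),("bTR",(545,103),.024),("bBR",(529,255),.024),("bBL",(461,248),.024),
  ("rTL",(500,119),.054),("rTR",(531,122),.054),("rBR",(522,232),.054),("rBL",(490,229),.054)]:
    print(nm,np.round(onz(ct,cr(*u),z)*1e3,1))
for nm,u,z in [("jar",(431,198),.07),("tape",(367,173),.024),("plinth",(181,288),.02),("black",(320,284),.046),("yellow",(470,246),.024)]:
    print(nm,np.round(onz(ct,u,z)*1e3,1))
E
```

```text
tray [0.56972528 0.14387212 0.08989675 0.02882682 0.45626012] [ 1.1 -0.2  1.1 -0.4  0.8  1.3  0.7  1.  -0.4  0.5  0.2 -0.3 -1.8  2.1
 -0.5 -2.1]
constrained [0.56988251 0.14380278 0.02943921] [ 1.  -0.6  1.1 -0.9  1.   1.7  0.7  1.3 -0.9 -0.3 -0.2 -1.1 -1.2  2.9
 -0.2 -1.4]
blk [[438, 162], [553, 162], [547, 375], [428, 375]] [[314, 139], [387, 80], [525, 110], [450, 174]]
well [[140, 315], [337, 314], [150, 212]] [[208, 334], [348, 216], [146, 309]]
hd [[187, 122], [322, 121]] [[115, 272], [211, 195]]
grv [[203, 429], [256, 429]] [[334, 317], [372, 284]]
mal 439.5 ((376.5, 279.0), (54.0, 21.0), 90.0)
[ 15 111 213] [ 18  75 231] [ 14 112 212] [ 19  73 236]
blk 599.0 ((424.9646911621094, 268.5435791015625), (17.330257415771484, 37.80298614501953), 5.355824947357178)
[ 15 111 213] [ 18  75 231] [ 14 112 212] [ 19  73 236]
hTL [ 482.5 -154.1   46. ]
hTR [ 489.8 -214.7   46. ]
hBR [ 454.9 -219.    46. ]
hBL [ 449.1 -158.4   46. ]
handle end [ 331.5 -203.6   23. ]
handle start [ 451.  -190.8   23. ]
bTL [ 499.7 -310.9   24. ]
bTR [ 496.7 -361.1   24. ]
bBR [ 386.4 -351.5   24. ]
bBL [ 390.3 -302.1   24. ]
rTL [ 483.9 -322.7   54. ]
rTR [ 482.4 -344.8   54. ]
rBR [ 404.2 -339.9   54. ]
rBL [ 405.8 -317.1   54. ]
jar [ 643.3 -334.6   70. ]
tape [ 716.8 -156.    24. ]
plinth [369.2 373.7  20. ]
black [392.1 -27.5  46. ]
yellow [ 511.9 -460.1   24. ]
```

```bash
python3 - <<'E'
import cv2, numpy as np
im=cv2.imread("pics/top0.png"); a=[]
for (x,y) in [(204,180),(292,180),(204,240),(292,240)]:
    a.append(cv2.resize(im[y:y+22,x:x+24],(384,288) and (384,352),interpolation=cv2.INTER_NEAREST))
cv2.imwrite("pics/tc.png",np.vstack([np.hstack(a[:2]),np.hstack(a[2:])])[:,:][:704].copy() if 0 else cv2.resize(np.vstack([np.hstack(a[:2]),np.hstack(a[2:])]),(648,594),interpolation=cv2.INTER_NEAREST))
im=cv2.imread("pics/side0.png"); a=[]
for (x,y) in [(175,295),(262,228),(228,318),(324,238)]:
    a.append(cv2.resize(im[y:y+22,x:x+24],(324,297),interpolation=cv2.INTER_NEAREST))
cv2.imwrite("pics/sc.png",np.vstack([np.hstack(a[:2]),np.hstack(a[2:])]))
E
```

```text
(no output)
```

View pics/tc.png

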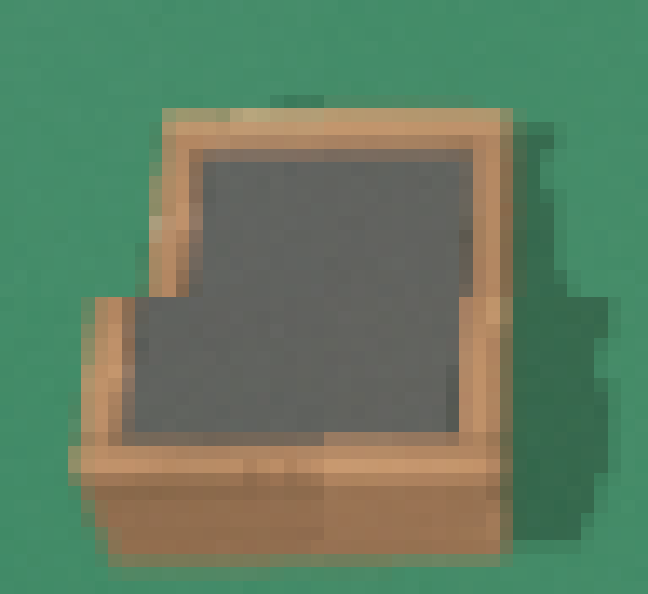

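View pics/sc.png

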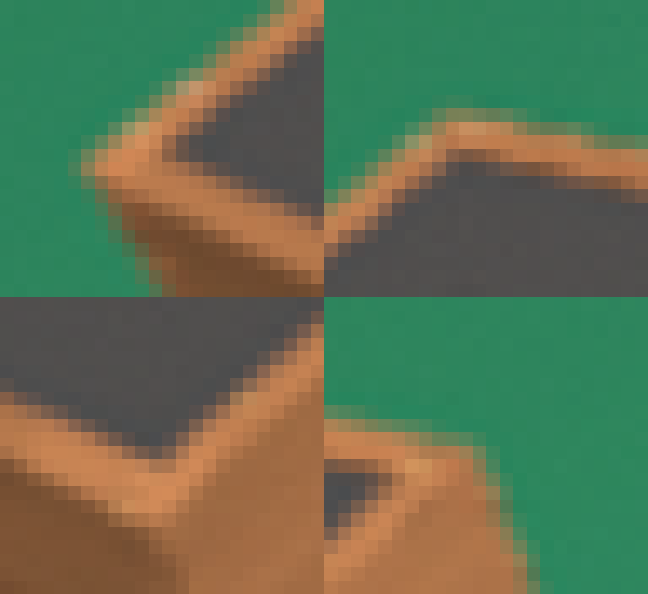

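```bash
cat > fit.py <<'E'
from h import *
from scipy.optimize import least_squares
ct=read_camera("top"); cs=read_camera("side")
T=np.array([[215.6,187.8],[305.05,187.8],[209.1,252.9],[305.05,252.9]])
S=np.array([[181,306.8],[270.1,236],[239.35,334.4],[334.9,249]])
C=np.array([[103,128,2],[103,-128,2],[-103,128,2],[-103,-128,2]])/1e3
def TR(p): return R.from_euler('z',p[3])*R.from_euler('y',p[4])
def f(p,w=(1,1)):
    P=TR(p).apply(C)+p[:3]
    return np.concatenate([w[0]*(np.array([proj(ct,x) for x in P])-T).ravel(),w[1]*(np.array([proj(cs,x) for x in P])-S).ravel()])
def fit(w):
    g=lambda q:f([q[0],q[1],.09,q[2],.44],w)
    r=least_squares(g,[.55,.2,0]);return np.r_[r.x[:2],.09,r.x[2],.44],r.fun
E
python3 - <<'E'
from fit import *
r=least_squares(f,[.55,.2,.09,0,.44]); print("free",r.x,np.round(r.fun,1))
for w in [(1,1),(1,0),(0,1)]:
    p,fu=fit(w);print(w,p,np.round(fu,1))
p,_=fit((1,0))
for nm,P in dict(blk=[[57,-33,0],[57,-87,0],[-57,-87,0],[-57,-33,0]],well=[[-25,100,0],[-25,10,0],[30,100,0]],hd=[[80,87,0],[80,23,0]],grv=[[-84,67,0],[-84,43,0]]).items():
    W=TR(p).apply(np.array(P)/1e3)+p[:3]
    print(nm,[np.round((proj(ct,w)-[200,175]+.5)*6-.5).astype(int).tolist() for w in W])
# side view tools
def cr(u,v): return ((u+.5)/4-.5+350,(v+.5)/4-.5+150)
for nm,u,z in [("h far R(+x,-y)",(191,275),.046),("h(-x,-y)",(240,299),.046),("h(-x,+y)",(186,358),.046),("h(+x,+y)",(136,336),.046),
 ("h bot(-x,+y)",(184,408),0),("b(+x,+y)",(265,212),.024),("b(-x,+y)",(408,300),.024),("b(-x,-y)",(461,262),.024),("bbot(-x,+y)",(408,322),0),
 ("r(+x,+y)",(308,177),.054),("r(+x,-y)",(334,161),.054),("r(-x,-y)",(433,223),.054),("r(-x,+y)",(412,240),.054)]:
    print(nm,np.round(onz(cs,cr(*u),z)*1e3,1))
E
```

```text
free [0.56806472 0.14582192 0.0912682  0.0329153  0.43568666] [ 0.2  0.2  0.5 -0.3  0.2  0.4 -0.1 -0.4 -0.7  0.4  0.7 -0.3 -0.4  0.4
  0.3 -0.3]
(1, 1) [0.56849873 0.14558207 0.09       0.03267085 0.44      ] [ 0.4  0.2  0.6 -0.3  0.4  0.1  0.  -0.6 -0.5  0.8  0.7  0.1 -0.5  0.4
  0.1 -0.2]
(1, 0) [0.56804122 0.14647654 0.09       0.02995593 0.44      ] [ 0.2  0.2  0.3 -0.1 -0.1  0.1 -0.4 -0.3 -0.   0.   0.   0.  -0.   0.
  0.   0. ]
(0, 1) [0.56897668 0.14500422 0.09       0.03450473 0.44      ] [ 0.   0.   0.  -0.   0.   0.   0.  -0.  -0.4  0.6  0.7 -0.1 -0.3  0.
  0.1 -0.6]
blk [[432, 164], [547, 164], [541, 379], [422, 380]]
well [[135, 319], [331, 318], [144, 215]]
hd [[180, 124], [316, 123]]
grv [[197, 434], [251, 434]]
h far R(+x,-y) [ 489.  -215.5   46. ]
h(-x,-y) [ 456.2 -218.    46. ]
h(-x,+y) [ 451.4 -159.8   46. ]
h(+x,+y) [ 482.7 -155.    46. ]
h bot(-x,+y) [ 451.5 -165.1    0. ]
b(+x,+y) [ 500.1 -310.3   24. ]
b(-x,+y) [ 393.  -302.4   24. ]
b(-x,-y) [ 386.8 -351.    24. ]
bbot(-x,+y) [ 392.9 -309.8   -0. ]
r(+x,+y) [ 482.5 -323.6   54. ]
r(+x,-y) [ 479.  -346.3   54. ]
r(-x,-y) [ 404.3 -337.9   54. ]
r(-x,+y) [ 405.7 -317.2   54. ]
```

```bash
python3 - <<'E'
from fit import *
p,_=fit((1,1)); Rt=TR(p)
g=cv2.cvtColor(ct["image"],cv2.COLOR_RGB2GRAY)
# row profiles at tray x values
def prof(x,y0,y1,ax=1):
    a,b=[proj(ct,Rt.apply(np.array(q)/1e3)+p[:3]) for q in ([x,y0,0],[x,y1,0])]
    n=int(abs(y0-y1))//2+1
    u=np.linspace(a[0],b[0],n).astype(np.float32);v=np.linspace(a[1],b[1],n).astype(np.float32)
    return cv2.remap(g,u[None],v[None],cv2.INTER_LINEAR)[0]
for x,y0,y1 in [(-10,134,94),(-10,20,0),(-60,76,34),(30,-24,-40),(-30,-24,-40),(30,-76,-96),(-30,-76,-96),(-56,-26,-40),(-30,-110,-136),(65,94,80),(65,36,16),(0,138,104)]:
    print(x,y0,y1,prof(x,y0,y1).tolist())
def profx(y,x0,x1):
    a,b=[proj(ct,Rt.apply(np.array(q)/1e3)+p[:3]) for q in ([x0,y,0],[x1,y,0])]
    n=int(abs(x0-x1))//2+1
    u=np.linspace(a[0],b[0],n).astype(np.float32);v=np.linspace(a[1],b[1],n).astype(np.float32)
    return cv2.remap(g,u[None],v[None],cv2.INTER_LINEAR)[0]
print('x')
for y,x0,x1 in [(-60,-70,-44),(85,-40,-14),(55,-96,-72),(-60,70,40),(55,95,60),(-60,-80,-110)]:
    print(y,x0,x1,profx(y,x0,x1).tolist())
im=ct["image"]
cv2.imwrite("pics/ctr2.png",cv2.resize(im[185:258,206:310,::-1],None,fx=7.5,fy=7.5,interpolation=cv2.INTER_NEAREST))
E
```

```text
-10 134 94 [114, 119, 136, 143, 149, 149, 120, 101, 93, 97, 97, 97, 97, 97, 98, 95, 85, 70, 87, 114, 140]
-10 20 0 [193, 192, 192, 193, 166, 135, 106, 99, 98, 98, 98]
-60 76 34 [96, 97, 98, 90, 79, 77, 112, 146, 172, 185, 191, 193, 193, 193, 193, 180, 146, 111, 98, 98, 98, 97]
30 -24 -40 [98, 98, 98, 98, 96, 87, 109, 141, 180]
-30 -24 -40 [97, 98, 97, 96, 93, 86, 88, 114, 148]
30 -76 -96 [193, 193, 184, 162, 129, 109, 98, 99, 98, 98, 97]
-30 -76 -96 [193, 192, 193, 164, 130, 98, 99, 99, 99, 98, 98]
-56 -26 -40 [98, 98, 96, 90, 113, 139, 161, 173]
-30 -110 -136 [98, 98, 98, 98, 127, 145, 150, 149, 130, 106, 86, 87, 87, 87]
65 94 80 [98, 98, 96, 92, 86, 80, 84, 105]
65 36 16 [140, 140, 141, 140, 131, 115, 106, 101, 98, 98, 97]
0 138 104 [114, 113, 114, 116, 124, 143, 147, 138, 120, 104, 99, 97, 97, 97, 97, 97, 98, 95]
x
-60 -70 -44 [99, 99, 99, 98, 99, 117, 147, 178, 193, 192, 192, 192, 192, 192]
85 -40 -14 [97, 97, 97, 97, 97, 97, 110, 134, 163, 183, 191, 193, 193, 192]
55 -96 -72 [135, 107, 99, 97, 97, 123, 154, 185, 192, 192, 192, 192, 192]
-60 70 40 [98, 98, 98, 98, 98, 99, 93, 86, 81, 78, 79, 78, 84, 113, 145, 176]
55 95 60 [124, 109, 100, 97, 97, 97, 95, 90, 85, 81, 79, 79, 79, 92, 119, 163, 183, 193]
-60 -80 -110 [98, 99, 98, 98, 99, 99, 105, 126, 141, 153, 163, 152, 137, 125, 123, 123]
```

View pics/ctr2.png

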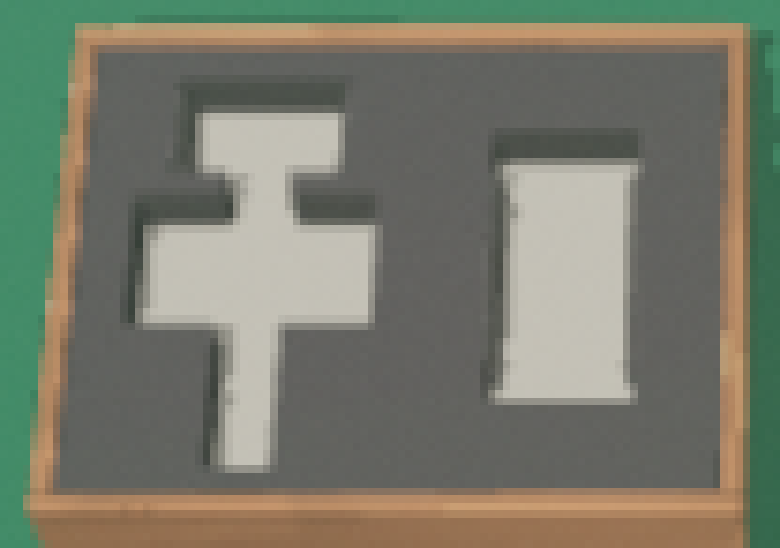

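The tray is at about (0.568, 0.146, 0.090) with yaw 0.032. Each camera fitted alone agrees with this to within 1.5 mm. The mallet head is at (0.4695, -0.187) with yaw 0.11, and the block is at (0.443, -0.331) with yaw -0.078. Measured sizes match the given ones: head 60x35, block 110x50, ridge 79x23. I'll do the block first.

```bash
cat > plan.py <<'E'
# usage: plan.py table x y z yaw N   (mm, TCP, tool down)  | plan.py tray x y z N (mm TCP in tray frame, aligned)
import sys; from h import *
from scipy.linalg import logm, expm
P0=np.array([.5683,.1457,.09]); RT=R.from_euler('z',.032)*R.from_euler('y',.44)
def M(r,p): m=np.eye(4); m[:3,:3]=r.as_matrix(); m[:3,3]=p; return m
s=bot.read_state(); cur=M(R.from_rotvec(s["tcp_rot"]),s["tool_pos"])
a=sys.argv[1:]
if a:
  v=np.array([float(x) for x in a[1:]])
  if a[0]=="table": tgt=M(R.from_euler('z',v[3])*R.from_rotvec([np.pi,0,0]),v[:3]/1e3)
  else: tgt=M(RT*R.from_rotvec([np.pi,0,0]),P0+RT.apply(v[:3]/1e3))
  n=v[-1]; E=np.linalg.inv(cur)@tgt
  d=expm(logm(E).real/n)
  print("total rot",np.round(R.from_matrix(E[:3,:3]).as_rotvec(),3),"shift",np.round(E[:3,3]*1e3,1))
  print("per row",np.round(R.from_matrix(d[:3,:3]).as_rotvec(),4),np.round(d[:3,3]*1e3,2))
tp=RT.inv().apply(s["tool_pos"]-P0)*1e3
print("t",round(s["time"],2),"tcp",np.round(s["tool_pos"]*1e3,1),"intray",np.round(tp,1),"rot in tray",np.round((R.from_rotvec([np.pi,0,0]).inv()*RT.inv()*R.from_rotvec(s["tcp_rot"])).as_rotvec(),3),"F",np.round(s["wrist_force"],1),"F tray",np.round(RT.inv().apply(s["wrist_force"]),1),"w",round(s["width"]*85.4,1),"q",np.round(s["q"],2))
E
python3 plan.py table 443 -331 120 -0.078 12
```

```text
total rot [-0.     0.     0.313] shift [ 353.8 -249.9  111.2]
per row [-0.      0.      0.0261] [ 26.31 -24.92   9.26]
t 0.4 tcp [ 157.  -656.4  231.1] intray [-455.2 -788.5  -58.4] rot in tray [-0.044  0.438 -0.2  ] F [ 0.3 -0.6  0.1] F tray [ 0.3 -0.6  0.2] w 85.5 q [-1.37  0.26  1.6  -0.    1.27 -0.04]
```

Emit:
servo_tool --targets "0 0 0.026 26 -25 9 85;0 0 0.026 26 -25 9 85;0 0 0.026 26 -25 9 85;0 0 0.026 26 -25 9 85;0 0 0.026 26 -25 9 85;0 0 0.026 26 -25 9 85;0 0 0.026 26 -25 9 85;0 0 0.026 26 -25 9 85" --newtons 60

```text
time: 1.07
tool_pos: [0.3364, -0.4307, 0.1585]
tcp_rot: [3.129, 0.007, 0.002]
wrist_force: [0.9, -0.1, 0.6]
width: 0.999
```

```bash
python3 plan.py table 443 -331 120 -0.078 8
```

```text
total rot [ 0.012 -0.002  0.083] shift [107.  -99.7  37.5]
per row [ 0.0015 -0.0003  0.0103] [ 12.92 -12.91   4.74]
t 1.07 tcp [ 336.4 -430.7  158.5] intray [-255.6 -568.7  -44.6] rot in tray [-0.006  0.441  0.03 ] F [ 0.9 -0.1  0.6] F tray [ 0.5 -0.2  0.9] w 85.3 q [-0.95  0.07  1.96 -0.01  1.09  0.62]
```

Emit:
servo_tool --targets "0.002 0 0.013 17 -17 6 85;0.002 0 0.013 17 -17 6 85;0.002 0 0.013 17 -17 6 85;0.002 0 0.013 17 -17 6 85;0.002 0 0.013 17 -17 6 85;0.002 0 0.013 17 -17 6 85;0 0 0 0 0 0 85"

```text
time: 1.65
tool_pos: [0.4491, -0.3197, 0.1198]
tcp_rot: [-3.137, 0.114, -0.006]
wrist_force: [-0.8, -0.4, -0.7]
width: 0.995
```

```bash
python3 plan.py table 443 -331 30 -0.078 5; python3 - <<'E'
from h import *
for n in("side","top"):
    c=read_camera(n); im=c["image"][:,:,::-1]; u=proj(c,[.443,-.331,.06]).astype(int); x,y=u-60; x=max(x,0)
    cv2.imwrite(f"pics/{n}1.png",cv2.resize(im[y:y+120,x:x+120],(480,480)))
E
```

```text
total rot [-0.003 -0.004  0.005] shift [-5.5 11.9 89.8]
per row [-0.0005 -0.0007  0.0011] [-1.08  2.37 17.96]
t 1.65 tcp [ 449.1 -319.7  119.8] intray [-134.  -461.4  -30.1] rot in tray [0.025 0.443 0.102] F [-0.8 -0.4 -0.7] F tray [-0.4 -0.4 -1. ] w 85.0 q [-0.67  0.13  1.98  0.    1.03  0.97]
```

View pics/side1.png

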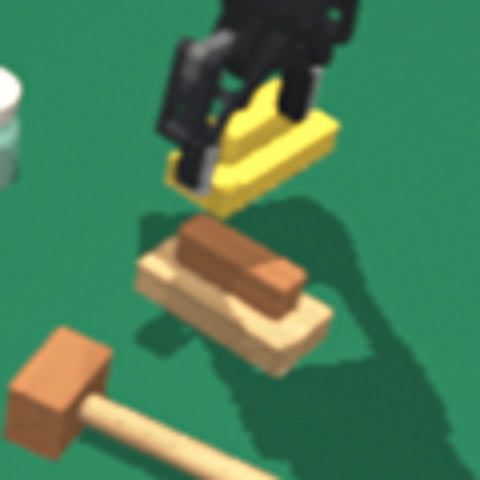

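The gripper is above the block with its jaws along the block's y. It needs -5.5 mm in x and +12 mm in y before the descent.

Emit:
servo_tool --targets "0 -0.002 0.003 -3 6 12 85;0 -0.002 0.002 -2.5 6 15 85;0 0 0 0 0 20 85;0 0 0 0 0 20 85;0 0 0 0 0 15 85;0 0 0 0 0 0 85"

```text
time: 2.25
tool_pos: [0.438, -0.3427, 0.037]
tcp_rot: [3.132, -0.129, 0.006]
wrist_force: [-0.3, 0.7, -0.2]
width: 0.997
```

```bash
python3 plan.py table 443 -331 28 -0.078 1
```

```text
total rot [ 0.007 -0.004 -0.004] shift [  4.  -12.1   8.9]
per row [ 0.007  -0.0039 -0.0041] [  3.96 -12.11   8.93]
t 2.25 tcp [ 438.  -342.7   37. ] intray [-109.4 -484.  -110.1] rot in tray [0.018 0.443 0.114] F [-0.3  0.7 -0.2] F tray [-0.2  0.7 -0.3] w 85.1 q [-0.71  0.24  2.03 -0.    0.87  0.95]
```

Emit:
servo_tool --targets "0 0 0 0 0 0 85"

```text
time: 2.33
tool_pos: [0.4366, -0.3435, 0.0362]
tcp_rot: [3.132, -0.131, 0.003]
wrist_force: [0.0, 0.3, 0.3]
width: 0.998
```

Emit:
servo_tool --targets "0 0 0 4 -12 0 85;0 0 0 0 0 0 85"

```text
time: 2.5
tool_pos: [0.4406, -0.3329, 0.0365]
tcp_rot: [3.132, -0.137, 0.003]
wrist_force: [-0.4, 0.3, -0.9]
width: 0.994
```

Emit:
servo_tool --targets "0 0 0 0 0 0 85"

```text
time: 2.58
tool_pos: [0.4412, -0.3332, 0.0375]
tcp_rot: [3.131, -0.137, 0.005]
wrist_force: [0.2, 0.5, 0.5]
width: 0.997
```

```bash
python3 plan.py table 443 -331 28 -0.078 1
```

```text
total rot [ 0.007 -0.003 -0.009] shift [ 1.6 -2.4  9.5]
per row [ 0.0075 -0.0034 -0.0092] [ 1.62 -2.4   9.47]
t 2.58 tcp [ 441.2 -333.2   37.5] intray [-106.5 -474.6 -108.2] rot in tray [0.019 0.442 0.119] F [0.2 0.5 0.5] F tray [-0.   0.4  0.6] w 85.1 q [-0.69  0.23  2.04 -0.01  0.87  0.97]
```

Emit:
servo_tool --targets "0.005 -0.003 -0.009 1.5 -2.5 9 85;0 0 0 0 0 0 85;0 0 0 0 0 0 85"

```text
time: 2.83
tool_pos: [0.4452, -0.3316, 0.0305]
tcp_rot: [3.134, -0.119, 0.007]
wrist_force: [0.5, -0.4, 0.6]
width: 0.997
```

```bash
python3 plan.py table 443 -331 28 -0.078 1; python3 - <<'E'
from h import *
c=read_camera("side"); im=c["image"][:,:,::-1]; x,y=proj(c,[.443,-.331,.06]).astype(int)-50
cv2.imwrite(f"pics/side2.png",cv2.resize(im[y:y+100,x:x+100],(500,500)))
E
```

```text
total rot [ 0.005 -0.005  0.002] shift [-2.2 -0.4  2.5]
per row [ 0.0052 -0.0047  0.0022] [-2.22 -0.43  2.48]
t 2.83 tcp [ 445.2 -331.6   30.5] intray [ -99.8 -473.1 -112.8] rot in tray [0.018 0.444 0.107] F [ 0.5 -0.4  0.6] F tray [ 0.2 -0.4  0.7] w 85.2 q [-0.68  0.24  2.04 -0.    0.85  0.96]
```

View pics/side2.png

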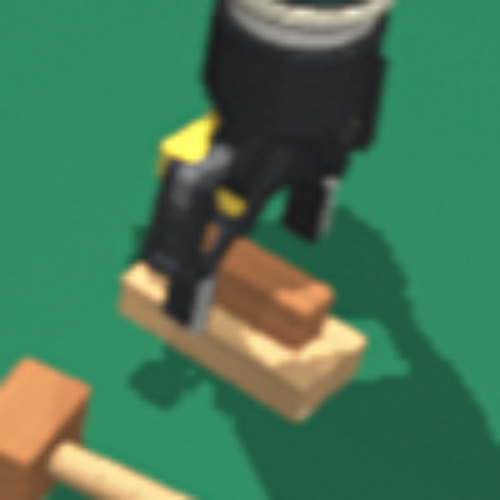

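The jaws straddle the ridge. I'll correct x by 2 mm and close.

Emit:
servo_tool --targets "0.005 -0.004 0.002 -2 0 2 85;0 0 0 0 0 0 60;0 0 0 0 0 0 30;0 0 0 0 0 0 5;0 0 0 0 0 0 5;0 0 0 0 0 0 5;0 0 0 0 0 0 5;0 0 0 0 0 0 5" --newtons 60

```text
time: 3.55
tool_pos: [0.4433, -0.3319, 0.0288]
tcp_rot: [3.139, -0.122, 0.001]
wrist_force: [-0.2, 0.0, -1.4]
width: 0.27
```

```bash
python3 plan.py table 443 -331 28 -0.078 1
```

```text
total rot [ 0.001 -0.001  0.   ] shift [-0.4 -0.8  0.8]
per row [ 0.0005 -0.0009  0.0003] [-0.41 -0.84  0.77]
t 3.55 tcp [ 443.3 -331.9   28.8] intray [-100.7 -473.3 -115.1] rot in tray [0.024 0.44  0.108] F [-0.2  0.  -1.4] F tray [ 0.4  0.  -1.3] w 23.1 q [-0.69  0.25  2.04  0.    0.86  0.96]
```

Emit:
servo_tool --targets "0 0 0 0 0 -12 5;0 0 0 0 0 -25 5;0 0 0 0 0 -35 5;0 0 0 0 0 -35 5;0 0 0 0 0 -35 5;0 0 0 0 0 -25 5;0 0 0 0 0 -8 5;0 0 0 0 0 0 5"

```text
time: 4.22
tool_pos: [0.4392, -0.3283, 0.2106]
tcp_rot: [-3.132, 0.122, 0.013]
wrist_force: [-0.5, -0.8, -1.5]
width: 0.267
```

```bash
python3 plan.py tray 0 -60 100 16;python3 - <<'E'
from h import *
c=read_camera("side"); im=c["image"][:,:,::-1]; x,y=proj(c,bot.read_state()["tool_pos"]).astype(int)-50
cv2.imwrite(f"pics/side3.png",cv2.resize(im[y:y+100,x:x+100],(500,500)))
E
```

```text
total rot [-0.031 -0.431 -0.106] shift [ 141.  -427.4   31.7]
per row [-0.0019 -0.0269 -0.0067] [ 10.41 -26.27  -0.3 ]
t 4.22 tcp [ 439.2 -328.3  210.6] intray [-181.8 -469.6   47.7] rot in tray [0.031 0.431 0.106] F [-0.5 -0.8 -1.5] F tray [ 0.2 -0.7 -1.6] w 22.8 q [-0.69  0.05  1.89  0.    1.21  0.96]
```

View pics/side3.png

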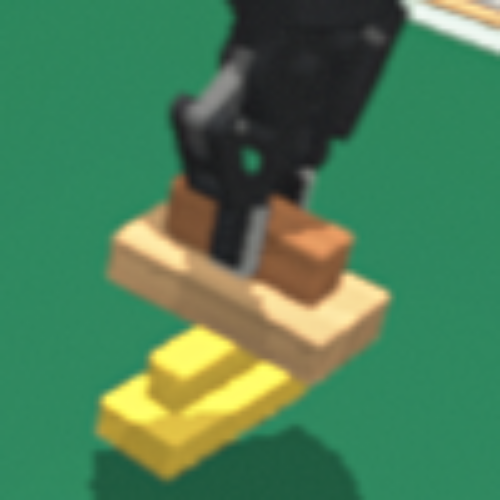

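Emit:
servo_tool --targets "-0.002 -0.027 -0.007 10 -26 -2 5;-0.002 -0.027 -0.007 10 -26 -2 5;-0.002 -0.027 -0.007 10 -26 -2 5;-0.002 -0.027 -0.007 10 -26 -2 5;-0.002 -0.027 -0.007 10 -26 -2 5;-0.002 -0.027 -0.007 10 -26 -2 5;-0.002 -0.027 -0.007 10 -26 -2 5;-0.002 -0.027 -0.007 10 -26 -2 5"

```text
time: 4.93
tool_pos: [0.5223, -0.119, 0.1991]
tcp_rot: [-3.108, 0.046, 0.406]
wrist_force: [-0.9, -0.2, -1.5]
width: 0.27
```

```bash
python3 plan.py tray 0 -60 90 8
```

```text
total rot [-0.024 -0.18  -0.057] shift [  84.6 -208.4    6.7]
per row [-0.003  -0.0225 -0.0072] [ 11.26 -25.78  -0.28]
t 4.93 tcp [ 522.3 -119.   199.1] intray [ -95.7 -263.1   75.5] rot in tray [0.024 0.18  0.057] F [-0.9 -0.2 -1.5] F tray [-0.2 -0.2 -1.8] w 23.1 q [-0.24  0.2   1.77 -0.05  1.43  1.38]
```

Emit:
servo_tool --targets "-0.003 -0.022 -0.007 11 -26 0 5;-0.003 -0.022 -0.007 11 -26 0 5;-0.003 -0.022 -0.007 11 -26 0 5;-0.003 -0.022 -0.007 11 -26 0 5;-0.003 -0.022 -0.007 11 -26 0 5;-0.003 -0.022 -0.007 11 -26 0 5;-0.003 -0.022 -0.007 9 -20 0 5;0 0 0 0 0 0 5"

```text
time: 5.6
tool_pos: [0.5865, 0.072, 0.1485]
tcp_rot: [3.056, 0.048, -0.708]
wrist_force: [-0.2, -0.8, -0.7]
width: 0.27
```

Emit:
servo_tool --targets "0 0 0 0 0 0 5"

```text
time: 5.68
tool_pos: [0.5852, 0.0728, 0.1451]
tcp_rot: [3.053, 0.051, -0.716]
wrist_force: [-0.4, 0.0, -2.8]
width: 0.271
```

```bash
python3 plan.py tray 0 -60 70 1
```

```text
total rot [-0.001  0.02   0.002] shift [ 10.1 -13.4 -14.1]
per row [-0.0014  0.0204  0.002 ] [ 10.09 -13.41 -14.13]
t 5.68 tcp [585.2  72.8 145.1] intray [-10.4 -73.4  56.1] rot in tray [ 0.001 -0.02  -0.002] F [-0.4  0.  -2.8] F tray [ 0.8  0.  -2.7] w 23.1 q [0.07 0.48 1.55 0.02 1.58 1.6 ]
```

Emit:
servo_tool --targets "0 0.02 0.002 10 -13 -2 5;0 0 0 0 0 0 5;0 0 0 0 0 0 5"

```text
time: 5.93
tool_pos: [0.5923, 0.0859, 0.1373]
tcp_rot: [3.057, 0.046, -0.693]
wrist_force: [-0.0, -0.1, -1.9]
width: 0.266
```

```bash
python3 plan.py tray 0 -60 50 1;python3 - <<'E'
from h import *
for n in("side","top"):
    c=read_camera(n); im=c["image"][:,:,::-1]; x,y=proj(c,[.575,.1,.1]).astype(int)-60
    cv2.imwrite(f"pics/{n}4.png",cv2.resize(im[y:y+120,x:x+120],(600,600)))
E
python3 plan.py
```

```text
total rot [-0.001  0.006 -0.002] shift [ 0.2 -0.5  2.2]
per row [-0.001   0.0058 -0.0017] [ 0.18 -0.52  2.2 ]
t 5.93 tcp [592.3  85.9 137.3] intray [ -0.2 -60.5  52.2] rot in tray [ 0.001 -0.006  0.002] F [-0.  -0.1 -1.9] F tray [ 0.8 -0.1 -1.7] w 22.7 q [0.09 0.49 1.54 0.03 1.56 1.62]
t 6.03 tcp [592.5  85.9 137.9] intray [ -0.3 -60.6  52.8] rot in tray [ 0.002 -0.005  0.002] F [-0.1 -0.4 -1. ] F tray [ 0.3 -0.4 -1. ] w 23.0 q [0.09 0.49 1.54 0.03 1.56 1.62]
```

View pics/side4.png

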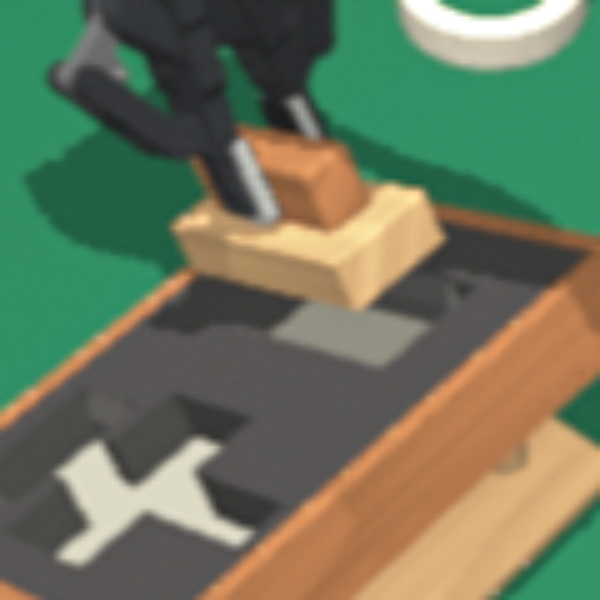

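View pics/top4.png

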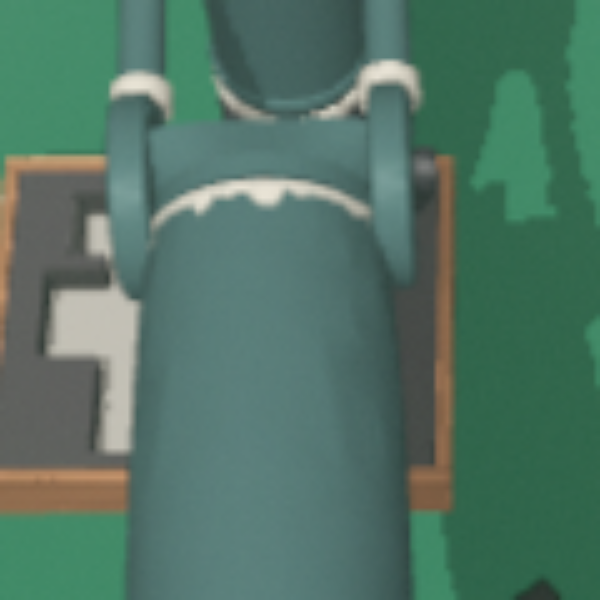

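```bash
cat > tp.py <<'E'
from h import *
P0=np.array([.5683,.1457,.09]); RT=R.from_euler('z',.032)*R.from_euler('y',.44)
def onp(c,uv,z):
    e,d=ray(c,uv); e=RT.inv().apply(e-P0)*1e3; d=RT.inv().apply(d); return e+d*(z-e[2])/d[2]
E
python3 - <<'E'
from tp import *
c=read_camera("side"); o=proj(c,[.575,.1,.1]).astype(int)-60
im=c["image"][:,:,::-1]; x,y=o+[25,20]; cv2.imwrite("pics/side5.png",cv2.resize(im[y:y+48,x:x+72],None,fx=11,fy=11,interpolation=cv2.INTER_CUBIC))
print(o)
E
```

```text
[211 201]
```

View pics/side5.png

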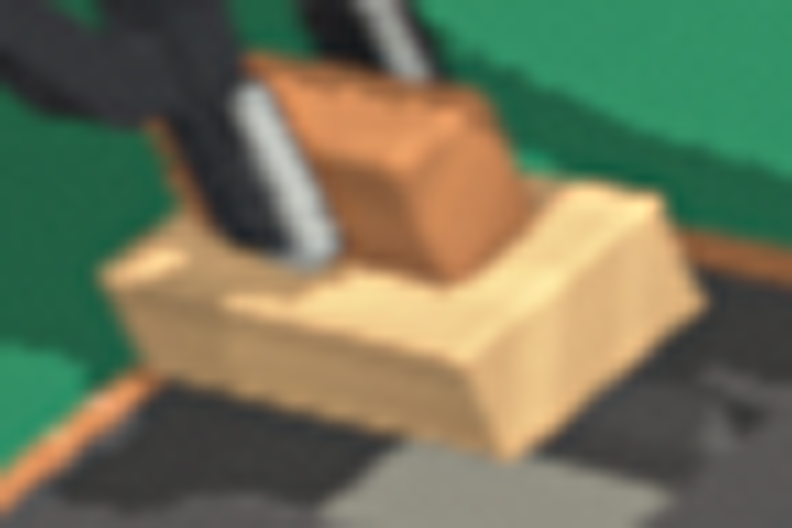

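```bash
python3 - <<'E'
from tp import *
c=read_camera("side"); 
for u,z in [((100,275),48),((466,362),48),((660,196),48),((150,370),24),((513,460),24),((707,302),24),((405,180),78),((490,90),78)]:
    print(u,z,np.round(onp(c,((u[0]+.5)/11-.5+236,(u[1]+.5)/11-.5+221),z),1))
E
python3 plan.py tray 0 -60 35 1
```

```text
(100, 275) 48 [ 55.6 -35.5  48. ]
(466, 362) 48 [-54.7 -35.2  48. ]
(660, 196) 48 [-53. -86.  48.]
(150, 370) 24 [ 59.  -37.6  24. ]
(513, 460) 24 [-50.1 -38.1  24. ]
(707, 302) 24 [-51.5 -87.   24. ]
(405, 180) 78 [-45.2 -44.9  78. ]
(490, 90) 78 [-38.7 -71.7  78. ]
total rot [-0.002  0.004 -0.002] shift [ 0.3 -0.8 18.7]
per row [-0.0017  0.004  -0.0021] [ 0.28 -0.76 18.68]
t 6.13 tcp [592.9  85.7 138.7] intray [ -0.2 -60.8  53.7] rot in tray [ 0.002 -0.004  0.002] F [ 0.4  0.1 -2. ] F tray [ 1.2  0.1 -1.6] w 22.8 q [0.09 0.49 1.54 0.03 1.56 1.62]
```

Emit:
servo_tool --targets "0 0.004 -0.002 0 -0.8 18 5;0 0 0 0 0 0 5;0 0 0 0 0 0 5"

```text
time: 6.38
tool_pos: [0.5866, 0.0847, 0.1249]
tcp_rot: [3.063, 0.045, -0.676]
wrist_force: [-0.2, -0.4, -1.0]
width: 0.269
```

```bash
python3 plan.py tray 0 -60 26 1
```

```text
total rot [-0.003 -0.005 -0.002] shift [-0.  -1.5 12.6]
per row [-0.0026 -0.0055 -0.0023] [-1.000e-02 -1.530e+00  1.258e+01]
t 6.38 tcp [586.6  84.7 124.9] intray [ -0.1 -61.6  38.6] rot in tray [0.003 0.005 0.002] F [-0.2 -0.4 -1. ] F tray [ 0.3 -0.4 -1. ] w 23.0 q [0.09 0.48 1.57 0.03 1.52 1.62]
```

Emit:
servo_tool --targets "-0.003 -0.005 -0.002 0 -1.5 8 5;0 0 0 0 0 0 5"

```text
time: 6.55
tool_pos: [0.5838, 0.0855, 0.1187]
tcp_rot: [3.059, 0.047, -0.681]
wrist_force: [-0.1, -0.4, -1.5]
width: 0.266
```

```bash
python3 plan.py tray 0 -60 22 1
```

```text
total rot [ 0.    -0.002 -0.001] shift [-0.1 -0.6  9.8]
per row [ 0.     -0.002  -0.0012] [-0.06 -0.62  9.76]
t 6.55 tcp [583.8  85.5 118.7] intray [  0.  -60.6  31.8] rot in tray [-0.     0.002  0.001] F [-0.1 -0.4 -1.5] F tray [ 0.6 -0.4 -1.4] w 22.7 q [0.09 0.49 1.58 0.02 1.51 1.62]
```

Emit:
servo_tool --targets "0 -0.002 0 0 -0.5 6 5;0 0 0 0 0 2 5"

```text
time: 6.72
tool_pos: [0.5815, 0.0855, 0.1123]
tcp_rot: [3.059, 0.047, -0.68]
wrist_force: [-0.1, -0.7, -1.4]
width: 0.265
```

```bash
python3 plan.py tray 0 -60 15 1
```

```text
total rot [ 0.001 -0.003 -0.001] shift [-0.7 -0.6 10. ]
per row [ 0.0006 -0.0025 -0.0015] [-0.71 -0.57 10.01]
t 6.72 tcp [581.5  85.5 112.3] intray [  0.7 -60.6  25. ] rot in tray [-0.001  0.003  0.001] F [-0.1 -0.7 -1.4] F tray [ 0.5 -0.6 -1.3] w 22.6 q [0.09 0.49 1.59 0.02 1.5  1.62]
```

The base bottom is about 4 mm into the cutout with no force. I'll continue.

Emit:
servo_tool --targets "0 -0.002 0 -0.5 -0.5 6 5;0 0 0 0 0 4 5;0 0 0 0 0 4 5"

```text
time: 6.97
tool_pos: [0.5779, 0.0852, 0.1033]
tcp_rot: [3.059, 0.047, -0.673]
wrist_force: [0.1, -0.7, 7.6]
width: 0.271
```

```bash
python3 plan.py tray 0 -60 4.8 1
```

```text
total rot [ 0.002 -0.007 -0.002] shift [-1.3 -0.8 10.5]
per row [ 0.0018 -0.0066 -0.0019] [-1.33 -0.81 10.5 ]
t 6.97 tcp [577.9  85.2 103.3] intray [  1.3 -60.8  15.3] rot in tray [-0.002  0.007  0.002] F [ 0.1 -0.7  7.6] F tray [-3.2 -0.7  6.9] w 23.1 q [0.09 0.49 1.61 0.02 1.48 1.62]
```

Emit:
servo_tool --targets "0 -0.005 0 -1 -0.5 7 5;0 0 0 0 0 7 5;0 0 0 0 0 7 5"

```text
time: 7.22
tool_pos: [0.5736, 0.0851, 0.0931]
tcp_rot: [3.06, 0.047, -0.664]
wrist_force: [9.4, -0.8, 46.7]
width: 0.27
```

```bash
python3 plan.py tray 0 -60 4.8 1
```

```text
total rot [ 0.002 -0.013 -0.002] shift [-1.7 -0.8 -0.6]
per row [ 0.0024 -0.0126 -0.0021] [-1.71 -0.78 -0.6 ]
t 7.22 tcp [573.6  85.1  93.1] intray [  1.7 -60.8   4.2] rot in tray [-0.002  0.013  0.002] F [ 9.4 -0.8 46.7] F tray [-11.4  -1.1  46.3] w 23.1 q [0.09 0.49 1.63 0.02 1.45 1.62]
```

The block is at the floor: TCP z is 4.2 against 4.8 expected, with 46 N. I'll relax and release.

Emit:
servo_tool --targets "0 0 0 0 0 0 5;0 0 0 0 0 0 50;0 0 0 0 0 0 50;0 0 0 0 0 0 50;0 0 0 0 0 0 50"

```text
time: 7.63
tool_pos: [0.5729, 0.0858, 0.0936]
tcp_rot: [3.062, 0.047, -0.664]
wrist_force: [0.5, 0.5, 0.3]
width: 0.584
```

```bash
python3 plan.py tray 0 -60 100 1
```

```text
total rot [ 0.001 -0.013 -0.002] shift [  0.3   0.1 -95.6]
per row [ 0.001  -0.0126 -0.0018] [ 3.000e-01  7.000e-02 -9.562e+01]
t 7.63 tcp [572.9  85.8  93.6] intray [  0.9 -60.    4.4] rot in tray [-0.001  0.013  0.002] F [0.5 0.5 0.3] F tray [0.4 0.5 0.5] w 49.8 q [0.09 0.49 1.63 0.02 1.45 1.62]
```

Released. Next I'll lift off and swing toward the mallet, which clears the camera view too.

Emit:
servo_tool --targets "0 0 0 0 0 -15 50;0 0 0 0 0 -30 50;0 0 0 0 0 -35 70;0 0 0 0 0 -35 85;0 0 0 0 0 -20 85;0 0 0 0 0 0 85"

```text
time: 8.13
tool_pos: [0.6252, 0.0883, 0.2126]
tcp_rot: [3.055, 0.047, -0.692]
wrist_force: [1.1, -0.7, 0.7]
width: 0.99
```

```bash
python3 plan.py table 469.5 -187 150 0.112 12
```

```text
total rot [-0.016  0.445 -0.08 ] shift [-121.   270.2  127.6]
per row [-0.0014  0.0371 -0.0066] [-12.96  22.04   8.56]
t 8.13 tcp [625.2  88.3 212.6] intray [ -2.4 -59.2 134.3] rot in tray [-0.001 -0.006  0.001] F [ 1.1 -0.7  0.7] F tray [ 0.7 -0.7  1.1] w 84.6 q [0.09 0.49 1.39 0.02 1.7  1.63]
```

Emit:
servo_tool --targets "0 0.037 -0.007 -10 22 2 85;0 0.037 -0.007 -12 22 4 85;0 0.037 -0.007 -13 22 8 85;0 0.037 -0.007 -13 22 8 85;0 0.037 -0.007 -13 22 8 85;0 0.037 -0.007 -13 22 8 85;0 0.037 -0.007 -13 22 8 85;0 0.037 -0.007 -13 22 8 85"

```text
time: 8.8
tool_pos: [0.5187, -0.0931, 0.1746]
tcp_rot: [-3.117, -0.154, 0.23]
wrist_force: [1.1, -0.2, 0.7]
width: 0.995
```

```bash
python3 plan.py table 469.5 -187 150 0.112 4
```

```text
total rot [-0.02   0.146 -0.013] shift [-54.1  89.1  31.2]
per row [-0.0051  0.0365 -0.0033] [-14.06  22.16   7.21]
t 8.8 tcp [518.7 -93.1 174.6] intray [ -87.8 -237.1   52.2] rot in tray [-0.001  0.293 -0.068] F [ 1.1 -0.2  0.7] F tray [ 0.7 -0.2  1.1] w 84.9 q [-0.21  0.13  1.88 -0.03  1.28  1.27]
```

Emit:
servo_tool --targets "-0.005 0.037 -0.003 -14 22 5 85;-0.005 0.037 -0.003 -14 22 5 85;-0.005 0.036 -0.003 -13 20 5 85;0 0 0 0 0 0 85;0 0 0 0 0 0 85"

```text
time: 9.22
tool_pos: [0.4681, -0.1638, 0.1516]
tcp_rot: [-3.129, -0.163, 0.071]
wrist_force: [0.8, -0.2, 0.6]
width: 0.993
```

```bash
python3 plan.py table 469.5 -187 80 0.112 1; python3 - <<'E'
from h import *
for n in("side","top"):
    c=read_camera(n); im=c["image"][:,:,::-1]; cv2.imwrite(f"pics/{n}6.png",im)
    x,y=proj(c,[.575,.12,.1]).astype(int)-60
    cv2.imwrite(f"pics/{n}6c.png",cv2.resize(im[y:y+110,x:x+120],None,fx=5,fy=5,interpolation=cv2.INTER_CUBIC)); print(x,y)
E
```

```text
total rot [-0.01   0.045 -0.008] shift [ 2.2 23.9 71.3]
per row [-0.0097  0.045  -0.0079] [ 2.2  23.93 71.33]
t 9.22 tcp [ 468.1 -163.8  151.6] intray [-125.8 -306.1    8.8] rot in tray [-0.008  0.394 -0.073] F [ 0.8 -0.2  0.6] F tray [ 0.4 -0.3  0.9] w 84.8 q [-0.38  0.02  2.03 -0.01  1.13  1.09]
204 206
208 157
```

View pics/side6.png

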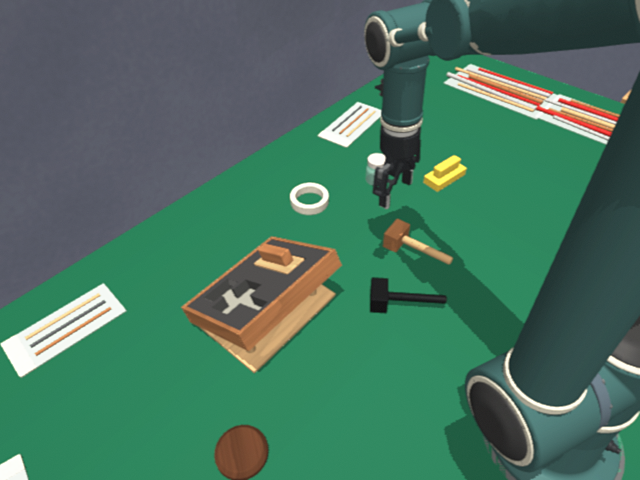

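View pics/top6c.png

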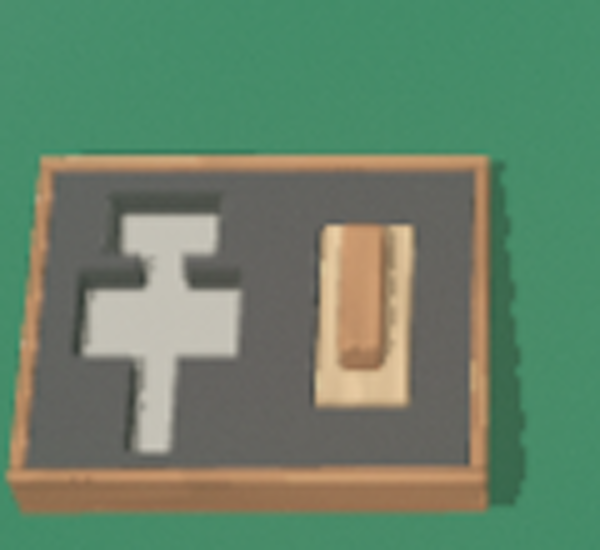

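The side and top views show the block flush in its cutout with the ridge outward (top px about (280,220)). The mallet is untouched. Now I'll line up over it.

Emit:
servo_tool --targets "-0.01 0.045 -0.008 2 24 20 85;0 0 0 0 0 0 85;0 0 0 0 0 0 85"

```text
time: 9.57
tool_pos: [0.4761, -0.1849, 0.1312]
tcp_rot: [-3.136, -0.186, -0.005]
wrist_force: [0.5, -0.7, 0.7]
width: 0.997
```

```bash
python3 plan.py table 469.5 -187 26 0.112 1
```

```text
total rot [ 0.    -0.003  0.006] shift [ -7.1   1.3 105.1]
per row [ 0.0002 -0.0032  0.0064] [ -7.13   1.34 105.14]
t 9.57 tcp [ 476.1 -184.9  131.2] intray [-110.5 -327.4   -6.5] rot in tray [-0.019  0.443 -0.085] F [ 0.5 -0.7  0.7] F tray [ 0.1 -0.7  0.9] w 85.1 q [-0.42  0.04  2.06  0.    1.04  1.03]
```

Emit:
servo_tool --targets "0 -0.003 0.006 -7 1.5 10 85;0 0 0 0 0 25 85;0 0 0 0 0 15 85;0 0 0 0 0 0 85;0 0 0 0 0 0 85"

```text
time: 9.98
tool_pos: [0.4723, -0.1842, 0.0798]
tcp_rot: [3.136, 0.184, 0.001]
wrist_force: [0.8, -0.6, 0.3]
width: 0.996
```

```bash
python3 plan.py table 469.5 -187 26 0.112 1; python3 - <<'E'
from h import *
for n in ("side","top"):
    c=read_camera(n); im=c["image"][:,:,::-1]; x,y=proj(c,[.4695,-.187,.05]).astype(int)-40
    cv2.imwrite(f"pics/{n}7.png",cv2.resize(im[y:y+80,x:x+80],(560,560),interpolation=cv2.INTER_CUBIC)); print(x,y)
E
```

```text
total rot [ 0.    -0.001  0.005] shift [-3.1  2.4 53.8]
per row [ 0.0003 -0.0006  0.0052] [-3.14  2.44 53.79]
t 9.98 tcp [ 472.3 -184.2   79.8] intray [ -92.  -326.7  -54.6] rot in tray [-0.019  0.44  -0.084] F [ 0.8 -0.6  0.3] F tray [ 0.6 -0.6  0.6] w 85.0 q [-0.42  0.1   2.1   0.    0.94  1.03]
357 187
336 218
```

View pics/side7.png

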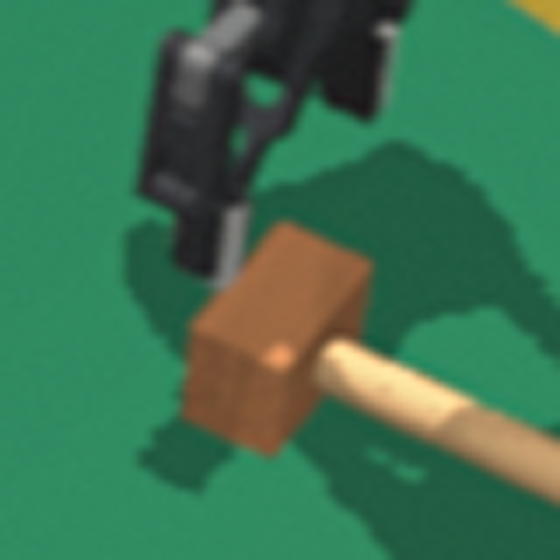

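Emit:
servo_tool --targets "0 0 0.005 -3 2.4 15 85;0 0 0 0 0 18 85;0 0 0 0 0 15 85;0 0 0 0 0 0 85;0 0 0 0 0 0 85"

```text
time: 10.5
tool_pos: [0.4765, -0.1891, 0.0383]
tcp_rot: [3.13, 0.178, 0.02]
wrist_force: [0.1, 0.2, 0.2]
width: 0.999
```

```bash
python3 plan.py table 469.5 -187 26 0.112 1; python3 - <<'E'
from h import *
for n in ("side",):
    c=read_camera(n); im=c["image"][:,:,::-1]; x,y=proj(c,[.4695,-.187,.05]).astype(int)-40
    cv2.imwrite(f"pics/{n}8.png",cv2.resize(im[y:y+80,x:x+80],(560,560),interpolation=cv2.INTER_CUBIC)); print(x,y)
E
```

```text
total rot [ 0.007 -0.013  0.001] shift [-6.9 -3.  12.2]
per row [ 0.0075 -0.0126  0.0014] [-6.87 -2.96 12.18]
t 10.5 tcp [ 476.5 -189.1   38.3] intray [ -70.7 -331.7  -90.4] rot in tray [-0.025  0.453 -0.079] F [0.1 0.2 0.2] F tray [0.  0.1 0.2] w 85.3 q [-0.43  0.16  2.13  0.    0.84  1.03]
357 187
```

View pics/side8.png

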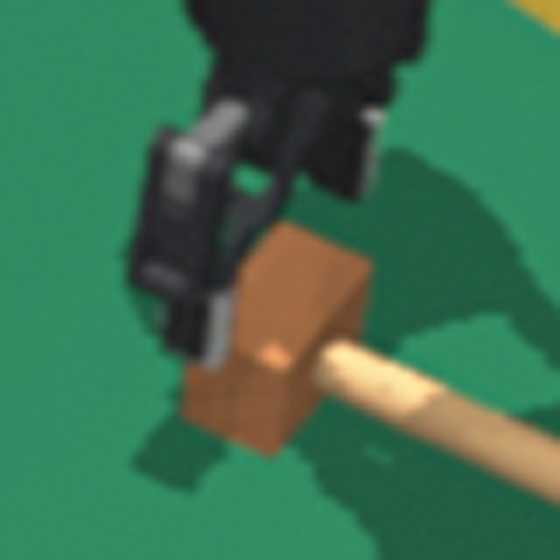

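Emit:
servo_tool --targets "0.007 -0.012 0.001 -7 -3 11 85;0 0 0 0 0 0 85;0 0 0 0 0 0 85"

```text
time: 10.8
tool_pos: [0.4712, -0.1878, 0.0298]
tcp_rot: [3.134, 0.177, 0.007]
wrist_force: [1.2, 0.4, 0.4]
width: 0.991
```

```bash
python3 plan.py table 469.5 -187 25 0.112 1
```

```text
total rot [ 0.003 -0.004  0.001] shift [-1.6 -1.   4.8]
per row [ 0.0028 -0.0043  0.0007] [-1.62 -0.96  4.77]
t 10.8 tcp [ 471.2 -187.8   29.8] intray [ -71.8 -330.2 -100.4] rot in tray [-0.02   0.444 -0.079] F [1.2 0.4 0.4] F tray [0.9 0.3 0.9] w 84.6 q [-0.43  0.17  2.14 -0.    0.83  1.03]
```

Emit:
servo_tool --targets "0.003 -0.004 0.001 -2 -1 5 85;0 0 0 0 0 0 75;0 0 0 0 0 0 55;0 0 0 0 0 0 40;0 0 0 0 0 0 40;0 0 0 0 0 0 40;0 0 0 0 0 0 40" --newtons 70

```text
time: 11.38
tool_pos: [0.4698, -0.1875, 0.0259]
tcp_rot: [3.136, 0.175, 0.003]
wrist_force: [0.5, -1.0, 0.4]
width: 0.683
```

```bash
python3 plan.py table 469.5 -187 25 0.112 1
```

```text
total rot [ 0.001 -0.002 -0.001] shift [-0.3 -0.5  0.9]
per row [ 0.0006 -0.0018 -0.0007] [-0.25 -0.5   0.86]
t 11.38 tcp [ 469.8 -187.5   25.9] intray [ -71.4 -329.8 -104.5] rot in tray [-0.018  0.442 -0.078] F [ 0.5 -1.   0.4] F tray [ 0.3 -1.   0.6] w 58.3 q [-0.43  0.17  2.14  0.    0.83  1.03]
```

Emit:
servo_tool --targets "0 0 0 0 0 -12 40;0 0 0 0 0 -25 40;0 0 0 0 0 -35 40;0 0 0 0 0 -35 40;0 0 0 0 0 -35 40;0 0 0 0 0 -35 40;0 0 0 0 0 -15 40;0 0 0 0 0 0 40"

```text
time: 12.05
tool_pos: [0.464, -0.1847, 0.2257]
tcp_rot: [-3.131, -0.174, 0.016]
wrist_force: [-0.5, -0.4, -1.7]
width: 0.68
```

```bash
python3 plan.py tray 60 55 100 14;python3 - <<'E'
from h import *
c=read_camera("side"); im=c["image"][:,:,::-1]; x,y=proj(c,bot.read_state()["tool_pos"]).astype(int)-50
cv2.imwrite(f"pics/side9.png",cv2.resize(im[y:y+100,x:x+100],(500,500)))
E
```

```text
total rot [ 0.011 -0.429  0.079] shift [ 242.1 -363.5   70.8]
per row [ 0.0008 -0.0307  0.0057] [ 17.13 -26.58   1.74]
t 12.05 tcp [ 464.  -184.7  225.7] intray [-161.7 -326.9   73.8] rot in tray [-0.011  0.429 -0.079] F [-0.5 -0.4 -1.7] F tray [ 0.3 -0.4 -1.7] w 58.1 q [-0.43 -0.06  1.97  0.    1.24  1.03]
```

View pics/side9.png

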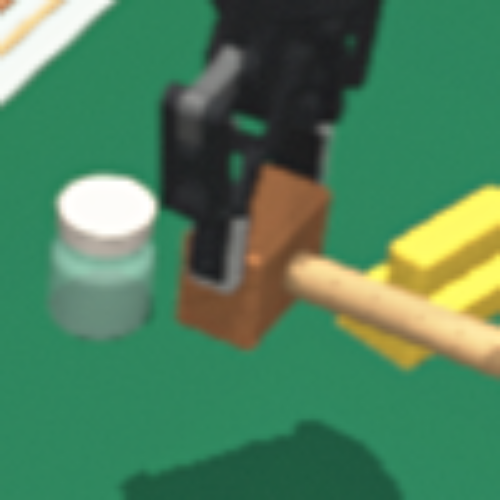

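Emit:
servo_tool --targets "0 -0.037 0.006 16 -25 -2 40;0 -0.037 0.006 17 -26 -2 40;0 -0.037 0.006 17 -26 0 40;0 -0.037 0.006 17 -26 0 40;0 -0.037 0.006 17 -26 0 40;0 -0.037 0.006 17 -26 0 40;0 -0.037 0.006 17 -26 0 40;0 -0.037 0.006 17 -26 0 40"

```text
time: 12.77
tool_pos: [0.5719, 0.036, 0.1972]
tcp_rot: [3.083, 0.075, -0.521]
wrist_force: [0.5, -0.2, -2.3]
width: 0.685
```

```bash
python3 plan.py tray 60 55 90 6
```

```text
total rot [ 0.012 -0.105  0.014] shift [ 106.7 -163.4   16.2]
per row [ 0.002  -0.0176  0.0024] [ 17.73 -27.32   2.06]
t 12.77 tcp [571.9  36.  197.2] intray [ -45.5 -109.7   97. ] rot in tray [-0.012  0.105 -0.014] F [ 0.5 -0.2 -2.3] F tray [ 1.5 -0.3 -1.9] w 58.5 q [ 0.03  0.32  1.63 -0.01  1.52  1.55]
```

Emit:
servo_tool --targets "0.002 -0.018 0.002 18 -27 0 40;0.002 -0.018 0.002 18 -27 0 40;0.002 -0.018 0.002 18 -27 0 40;0.002 -0.018 0.002 18 -27 0 40;0.002 -0.018 0.002 18 -25 0 40;0 0 0 5 -5 0 40;0 0 0 0 0 0 40"

```text
time: 13.35
tool_pos: [0.6497, 0.1906, 0.135]
tcp_rot: [3.047, 0.063, -0.71]
wrist_force: [-0.4, 0.1, -2.7]
width: 0.685
```

```bash
python3 plan.py tray 60 55 70 1
```

```text
total rot [0.007 0.018 0.008] shift [  4.4 -12.7   5.8]
per row [0.0066 0.0176 0.0078] [  4.44 -12.72   5.8 ]
t 13.35 tcp [649.7 190.6 135. ] intray [55.8 42.3 76. ] rot in tray [-0.007 -0.018 -0.008] F [-0.4  0.1 -2.7] F tray [ 0.8  0.1 -2.6] w 58.5 q [0.21 0.64 1.33 0.07 1.63 1.73]
```

Emit:
servo_tool --targets "0.007 0.018 0.008 4.5 -12 10 40;0 0 0 0 0 0 40;0 0 0 0 0 0 40"

```text
time: 13.6
tool_pos: [0.6453, 0.2006, 0.1177]
tcp_rot: [3.052, 0.049, -0.696]
wrist_force: [0.0, 0.2, -2.1]
width: 0.684
```

```bash
python3 plan.py tray 60 55 50 1; python3 - <<'E'
from tp import *
c=read_camera("side"); im=c["image"][:,:,::-1]; x,y=proj(c,[.6,.19,.11]).astype(int)-[45,40]; print(x,y)
cv2.imwrite("pics/side10.png",cv2.resize(im[y:y+75,x:x+100],None,fx=8,fy=8,interpolation=cv2.INTER_CUBIC))
E
python3 plan.py
```

```text
total rot [ 0.003  0.009 -0.001] shift [ 0.7 -2.6  8.6]
per row [ 0.0033  0.0086 -0.0009] [ 0.66 -2.58  8.57]
t 13.6 tcp [645.3 200.6 117.7] intray [59.4 52.4 58.6] rot in tray [-0.003 -0.009  0.001] F [ 0.   0.2 -2.1] F tray [ 0.9  0.2 -1.9] w 58.4 q [0.22 0.64 1.35 0.08 1.59 1.75]
183 237
t 13.65 tcp [644.8 200.7 117.4] intray [59.1 52.5 58.1] rot in tray [-0.003 -0.01   0.001] F [-0.5 -0.1 -2.4] F tray [ 0.6 -0.1 -2.4] w 58.3 q [0.22 0.64 1.35 0.08 1.59 1.75]
```

View pics/side10.png

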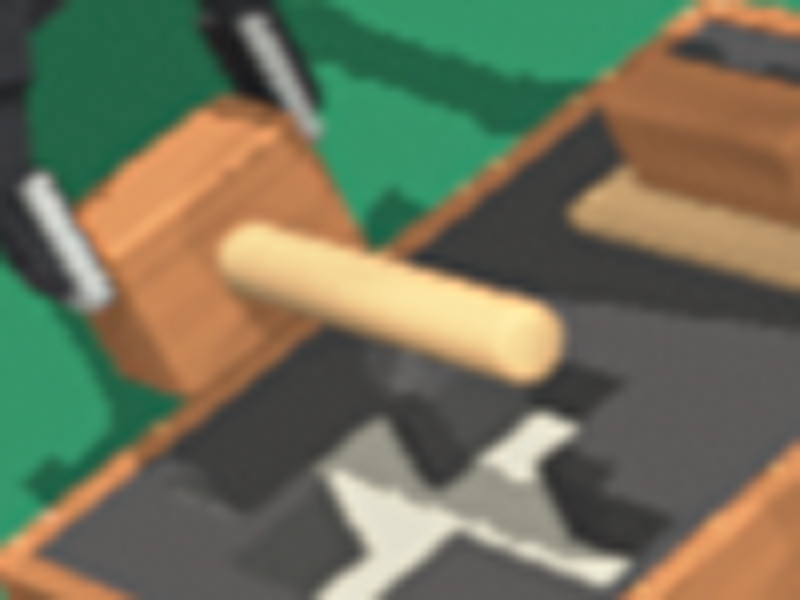

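```bash
python3 - <<'E'
from tp import *
c=read_camera("side"); 
for n,u,z in [("t-x+y",(108,262),78.4),("t-x-y",(282,128),78.4),("t+x+y",(75,208),78.4),("b-x+y",(190,396),32.4),("b-x-y",(366,243),32.4),("hend",(533,340),55.4)]:
    print(n,np.round(onp(c,((u[0]+.5)/8-.5+183,(u[1]+.5)/8-.5+237),z),1))
for P in [(41,82.5,78.4),(41,22.5,78.4),(41,82.5,32.4),(41,22.5,32.4),(-79,52.5,55.4),(41,52.5,55.4)]:
    w=P0+RT.apply(np.array(P)/1e3); print(P,np.round((proj(c,w)-[183,237]+.5)*8-.5))
E
```

```text
t-x+y [40.9 83.9 78.4]
t-x-y [42.  29.2 78.4]
t+x+y [75.8 71.7 78.4]
b-x+y [49.8 79.4 32.4]
b-x-y [55.8 18.1 32.4]
hend [-72.5  49.7  55.4]
(41, 82.5, 78.4) [112. 258.]
(41, 22.5, 78.4) [305. 113.]
(41, 82.5, 32.4) [199. 411.]
(41, 22.5, 32.4) [385. 263.]
(-79, 52.5, 55.4) [541. 353.]
(41, 52.5, 55.4) [252. 261.]
```

Emit:
servo_tool --targets "0.003 0.009 -0.001 1 -2.6 18 40;0 0 0 0 0 0 40;0 0 0 0 0 0 40"

```text
time: 13.95
tool_pos: [0.6396, 0.1997, 0.1048]
tcp_rot: [3.061, 0.044, -0.677]
wrist_force: [0.5, 1.0, -1.4]
width: 0.683
```

```bash
python3 plan.py tray 60.3 55 27 1
```

```text
total rot [-0.001 -0.005 -0.003] shift [ 0.5 -3.3 17.5]
per row [-0.0013 -0.0047 -0.0027] [ 0.48 -3.27 17.53]
t 13.95 tcp [639.6 199.7 104.8] intray [59.7 51.7 44.5] rot in tray [0.001 0.005 0.003] F [ 0.5  1.  -1.4] F tray [ 1.1  1.  -1. ] w 58.4 q [0.22 0.63 1.39 0.08 1.55 1.75]
```

Emit:
servo_tool --targets "0 -0.004 -0.002 0.5 -3.3 5 40;0 0 0 0 -1 4 40;0 0 0 0 0 0 40"

```text
time: 14.2
tool_pos: [0.6378, 0.2025, 0.0993]
tcp_rot: [3.062, 0.045, -0.678]
wrist_force: [-0.4, 0.5, -1.8]
width: 0.683
```

```bash
python3 plan.py tray 60.3 55 27 1
```

```text
total rot [-0.002 -0.004 -0.002] shift [-0.3 -0.4 11.7]
per row [-0.0024 -0.0042 -0.0023] [-0.28 -0.38 11.74]
t 14.2 tcp [637.8 202.5  99.3] intray [60.5 54.6 38.7] rot in tray [0.002 0.004 0.002] F [-0.4  0.5 -1.8] F tray [ 0.5  0.5 -1.8] w 58.3 q [0.23 0.63 1.39 0.08 1.54 1.75]
```

Emit:
servo_tool --targets "-0.002 -0.004 -0.002 0 -0.7 6 40;0 0 0 0 0 4 40;0 0 0 0 0 0 40"

```text
time: 14.45
tool_pos: [0.6344, 0.2032, 0.0907]
tcp_rot: [3.06, 0.049, -0.681]
wrist_force: [-0.3, -0.5, -3.2]
width: 0.683
```

```bash
python3 plan.py tray 60.3 55 20 1
```

```text
total rot [-0.001 -0.002  0.   ] shift [-0.8  0.4  9.5]
per row [-0.0005 -0.0022  0.0001] [-0.84  0.4   9.52]
t 14.45 tcp [634.4 203.2  90.7] intray [61.1 55.4 29.5] rot in tray [ 0.001  0.002 -0.   ] F [-0.3 -0.5 -3.2] F tray [ 1.1 -0.5 -3. ] w 58.3 q [0.23 0.64 1.4  0.08 1.53 1.75]
```

Emit:
servo_tool --targets "0 -0.002 0 -1.2 0.3 3 40;0 0 0 0 0 0 40"

```text
time: 14.62
tool_pos: [0.6315, 0.203, 0.0878]
tcp_rot: [3.059, 0.049, -0.685]
wrist_force: [-0.1, 1.1, -3.4]
width: 0.683
```

```bash
python3 plan.py tray 60.3 55 20 1
```

```text
total rot [-0.     0.001  0.   ] shift [0.5 0.2 5.7]
per row [-0.0002  0.0008  0.0003] [0.54 0.21 5.74]
t 14.62 tcp [631.5 203.   87.8] intray [59.8 55.2 25.7] rot in tray [ 0.    -0.001 -0.   ] F [-0.1  1.1 -3.4] F tray [ 1.4  1.1 -3.1] w 58.3 q [0.23 0.64 1.41 0.08 1.53 1.75]
```

Emit:
servo_tool --targets "0 0 0 0 0 4 40;0 0 0 0 0 4 40"

```text
time: 14.78
tool_pos: [0.6295, 0.2019, 0.0817]
tcp_rot: [3.058, 0.05, -0.68]
wrist_force: [3.0, -2.2, 3.7]
width: 0.684
```

```bash
python3 plan.py tray 60.3 55 10 1
```

```text
total rot [ 0.002 -0.002  0.   ] shift [-0.2 -0.8  9.3]
per row [ 0.0015 -0.0023  0.0002] [-0.18 -0.79  9.28]
t 14.78 tcp [629.5 201.9  81.7] intray [60.5 54.2 19.3] rot in tray [-0.002  0.002 -0.   ] F [ 3.  -2.2  3.7] F tray [ 1.1 -2.3  4.6] w 58.4 q [0.23 0.64 1.42 0.08 1.51 1.75]
```

The head is about 6.6 mm into the cutout and engaging the lips. I'll press.

Emit:
servo_tool --targets "0.001 -0.002 0 0 -0.6 7 40;0 0 0 0 0 7 40;0 0 0 0 0 7 40"

```text
time: 15.03
tool_pos: [0.6242, 0.2016, 0.0664]
tcp_rot: [3.062, 0.049, -0.67]
wrist_force: [0.7, -1.8, 4.5]
width: 0.683
```

```bash
python3 plan.py tray 60.3 55 1.9 1
```

```text
total rot [-0.    -0.009 -0.   ] shift [-1.9 -0.9  1.2]
per row [-0.0001 -0.0094 -0.0002] [-1.93 -0.87  1.24]
t 15.03 tcp [624.2 201.6  66.4] intray [62.2 54.1  3.2] rot in tray [0.    0.009 0.   ] F [ 0.7 -1.8  4.5] F tray [-1.3 -1.8  4.3] w 58.3 q [0.23 0.64 1.45 0.08 1.48 1.74]
```

Emit:
servo_tool --targets "0 -0.008 0 -2 -0.8 4 40;0 0 0 0 0 4 40;0 0 0 0 0 5 40"

```text
time: 15.28
tool_pos: [0.6239, 0.2016, 0.065]
tcp_rot: [3.065, 0.048, -0.66]
wrist_force: [3.2, -2.5, 21.1]
width: 0.685
```

```bash
python3 plan.py tray 60.3 55 1.9 1
```

```text
total rot [-0.001 -0.016 -0.   ] shift [-2.2 -0.9 -0.2]
per row [-0.0011 -0.0161 -0.0002] [-2.22 -0.88 -0.17]
t 15.28 tcp [623.9 201.6  65. ] intray [62.5 54.1  1.8] rot in tray [0.001 0.016 0.   ] F [ 3.2 -2.5 21.1] F tray [-6.2 -2.6 20.4] w 58.5 q [0.23 0.63 1.46 0.08 1.47 1.74]
```

It is home: z is 1.8 against 1.9 expected, and force rises without motion. One firmer press, then release.

Emit:
servo_tool --targets "0 -0.01 0 -1 0 6 40;0 0 0 0 0 7 40;0 0 0 0 0 0 40;0 0 0 0 0 0 75;0 0 0 0 0 0 80;0 0 0 0 0 0 80;0 0 0 0 0 0 80"

```text
time: 15.87
tool_pos: [0.6213, 0.2028, 0.0642]
tcp_rot: [3.069, 0.049, -0.661]
wrist_force: [0.0, 0.2, 0.2]
width: 0.934
```

```bash
python3 plan.py tray 60 55 100 1
```

```text
total rot [-0.005 -0.016  0.001] shift [   0.9   -0.  -100. ]
per row [-0.0046 -0.0155  0.0007] [ 9.3000e-01 -5.0000e-02 -1.0002e+02]
t 15.87 tcp [621.3 202.8  64.2] intray [60.6 55.4 -0. ] rot in tray [ 0.005  0.016 -0.001] F [0.  0.2 0.2] F tray [-0.1  0.2  0.2] w 79.8 q [0.23 0.63 1.46 0.09 1.46 1.74]
```

Emit:
servo_tool --targets "0 0 0 0 0 -12 82;0 0 0 0 0 -25 82;0 0 0 0 0 -35 82;0 0 0 0 0 -35 82;0 0 0 0 0 -35 82;0 0 0 0 0 -20 82"

```text
time: 16.37
tool_pos: [0.6833, 0.2044, 0.2072]
tcp_rot: [3.056, 0.05, -0.698]
wrist_force: [0.4, 0.2, 1.1]
width: 0.963
```

Emit:
servo_tool --targets "0 0 0 0 35 -10 82;0 0 0 0 38 -5 82;0 0 0 0 38 0 82;0 0 0 0 38 0 82;0 0 0 0 38 0 82;0 0 0 0 38 0 82;0 0 0 0 38 0 82;0 0 0 0 38 0 82"

```text
time: 17.03
tool_pos: [0.7093, -0.0944, 0.232]
tcp_rot: [3.066, 0.077, -0.672]
wrist_force: [1.1, -0.1, -0.4]
width: 0.963
```

Emit:
servo_tool --targets "0 0 0 0 30 0 82;0 0 0 0 0 0 82;0 0 0 0 0 0 82"

```text
time: 17.28
tool_pos: [0.7103, -0.1363, 0.2322]
tcp_rot: [3.066, 0.06, -0.672]
wrist_force: [1.8, 0.1, 0.6]
width: 0.961
```

```bash
python3 plan.py; python3 - <<'E'
from h import *
for n in("side","top"):
    c=read_camera(n); im=c["image"][:,:,::-1]; cv2.imwrite(f"pics/{n}11.png",im)
    x,y=proj(c,[.575,.14,.1]).astype(int)-60
    cv2.imwrite(f"pics/{n}11c.png",cv2.resize(im[y:y+120,x:x+120],None,fx=5,fy=5,interpolation=cv2.INTER_CUBIC)); print(x,y)
E
```

```text
t 17.28 tcp [ 710.3 -136.3  232.2] intray [  59.7 -286.4  185.3] rot in tray [ 0.003  0.009 -0.008] F [1.8 0.1 0.6] F tray [1.4 0.1 1.3] w 82.0 q [-0.18  0.65  1.11 -0.09  1.8   1.35]
196 212
200 156
```

View pics/side11c.png

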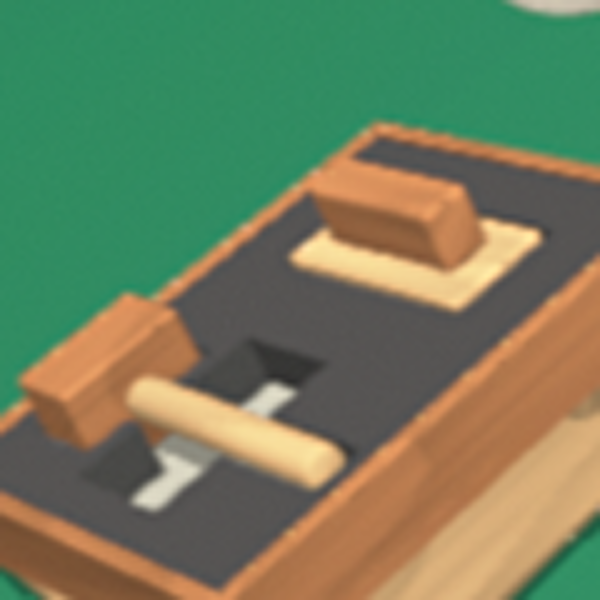

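View pics/top11c.png

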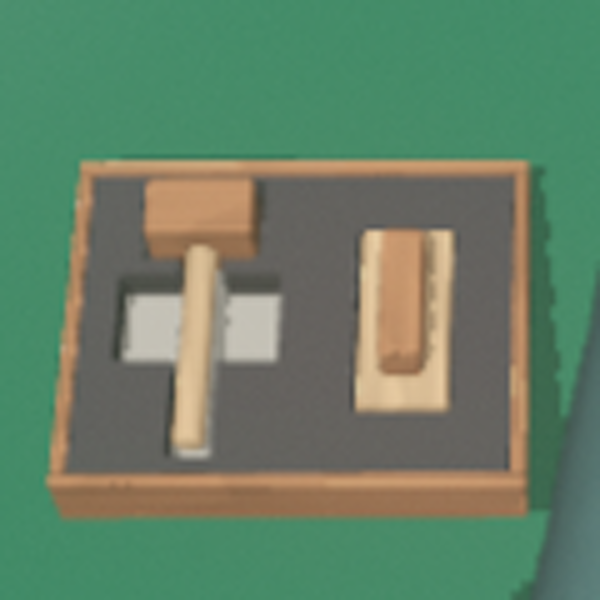

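View pics/top11.png

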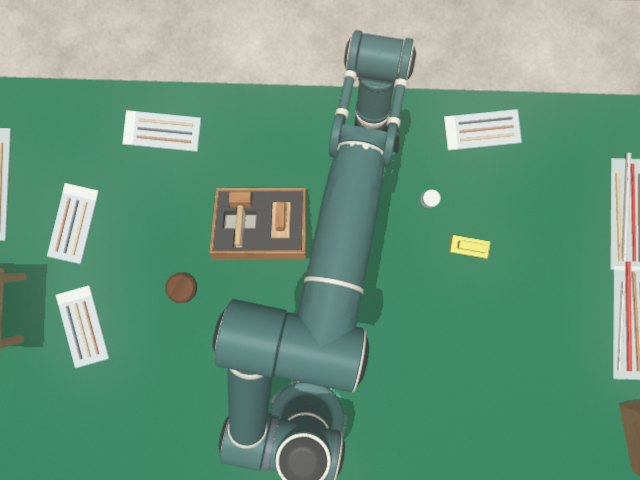

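```bash
python3 - <<'E'
from tp import *
for n,o in (("side",(196,212)),("top",(200,156))):
    c=read_camera(n); print(n)
    for nm,P in {"htop -x+y":(42,85,22),"htop -x-y":(42,25,22),"htop +x+y":(78,85,22),"htop+x-y":(78,25,22),"handle end top":(-78,55,8),"end bot":(-78,55,-10),"endL":(-78,64,-1),"endR":(-78,46,-1),"base":(-55,-35,0),"base-x-y":(-55,-85,0),"base+x+y":(55,-35,0),"base+x-y":(55,-85,0),"r-x+y":(-40,-48,30),"r-x-y":(-40,-72,30),"r+x+y":(40,-48,30)}.items():
        w=P0+RT.apply(np.array(P)/1e3); print(nm,np.round((proj(c,w)-o+.5)*5-.5))
    im=c["image"][:,:,::-1]; x,y=o
    a=(20,55,75,45) if n=="side" else (20,30,90,60)
    cv2.imwrite(f"pics/{n}12.png",cv2.resize(im[y+a[1]:y+a[1]+a[3],x+a[0]-20:x+a[0]-20+a[2]],None,fx=8,fy=8,interpolation=cv2.INTER_CUBIC))
E
```

```text
side
htop -x+y [ 65. 406.]
htop -x-y [181. 313.]
htop +x+y [ 18. 388.]
htop+x-y [132. 298.]
handle end top [319. 452.]
end bot [339. 490.]
endL [311. 487.]
endR [347. 456.]
base [459. 310.]
base-x-y [545. 235.]
base+x+y [292. 264.]
base+x-y [376. 196.]
r-x+y [429. 222.]
r-x-y [471. 187.]
r+x+y [307. 193.]
top
htop -x+y [144. 235.]
htop -x-y [252. 235.]
htop +x+y [148. 180.]
htop+x-y [256. 180.]
handle end top [187. 440.]
end bot [192. 455.]
endL [173. 447.]
endR [206. 447.]
base [357. 408.]
base-x-y [449. 407.]
base+x+y [365. 234.]
base+x-y [453. 234.]
r-x+y [378. 357.]
r-x-y [422. 357.]
r+x+y [383. 229.]
```

View pics/side12.png

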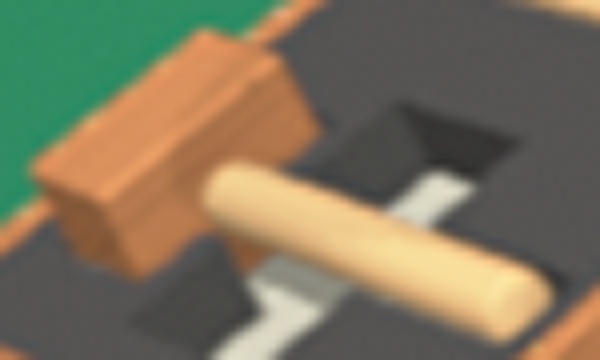

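View pics/top12.png

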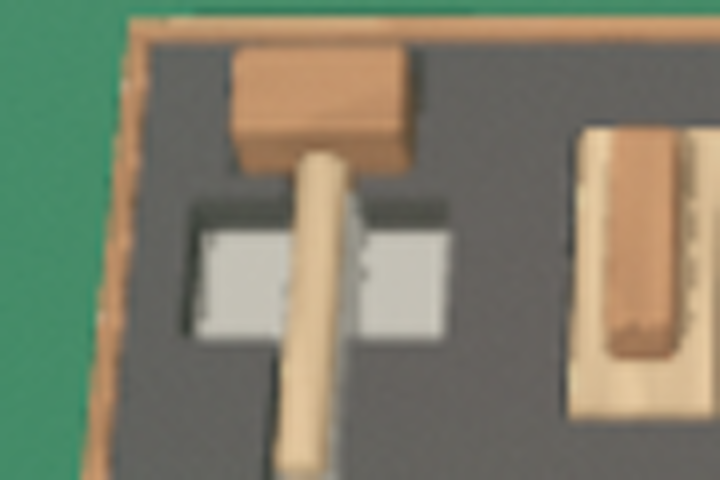

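Both tools match their home projections within about 1 px. I compared the head top corners, handle end, block base and ridge in both views. The jar and plinth have not moved, and the gripper is 230 mm up in the air. Handing in.

```bash
python3 -c "
from workcell import finish_job
print(finish_job())"
```

```text
the job is handed in; nothing more can be done
None
```

Both tools are in their own cutouts, released, and the job was handed in at about 17.5 s of the 59 s allowed. No verdict was reported.

- **Block:** I gripped it by its ridge and pressed it to the floor. TCP height there was 4.2 mm in the tray frame, against 4.8 mm expected. The wrist force reached 47 N at the floor, more than the press needed but well under the 120 N limit.
- **Mallet:** I gripped it by the head and pressed it home with the handle in its groove. TCP height was 1.8 mm, against 1.9 mm expected, and force rose to 21 N with no further motion. I gave it one more short press before letting go.

**Last checks:**
- In both views the head's top corners, the handle end and the block base lay mostly within 1 px (about 3 mm) of where they should be when home. The worst head corner was off by just under 2 px.
- Wrist force after each release was about zero.
- The jar and plinth looked unmoved. The tape was hidden behind the arm in the last top view, but the tool only passed about 200 mm above it.

**What disagreed:**
- The two cameras put the tray about 1.5 mm apart, so I used roughly the mean.
- Lower edges of the held tools appeared 1 to 2 px higher than predicted in the side view. Insertion went cleanly anyway.

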